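Set the bridge blank under the pull-out pointer

TASK

Lay the brown bridge blank on the pale block of the marking gauge, long side along the block and all edges flush, and let go of it. Then pull the gauge's sprung rod out by its yellow tab until its brass pointer is in line with the red clip on the scale, and finish while still holding it there, so that the maker can mark the blank. Do not let the rod snap back, leave the red clip where it is set, and leave the other things on the bench alone.

Things in the scene. Friction and masses are not known exactly. Their poses are not given: they have to be found in the camera images.
- blank_mid (a point): centre (half-way up) of the loose bridge blank: flat brown wooden bar 44 mm (own x) x 110 mm (own y) x 16 mm high, with a thin pale strip along its top, 40 to 80 g; lies flat on the bench with its own z up. Either end may go either way on the block
- block_top (a point): centre of the top face of the pale block on the fixed marking gauge. Axes are the gauge's: x the block's short side (44 mm), y its long side (110 mm), z up. Top 48 mm over the bench; the block stands 36 mm above the 12 mm grey base. The seated blank has blank_mid 8 mm above this point. The gauge's place and yaw differ each time but are fixed in a run
- rod_tab (a point): on the centre line of the upright yellow tab at the sprung rod's end, 107 mm over the bench. Tab: 14 mm along the rod (gauge y), 24 mm across (gauge x), free from 78 to 124 mm over the bench; grasp from above, best with a finger before and behind along the rod. Axes: the gauge's. The 10 mm rod (centre 73 mm up, 100 mm from the block's middle towards gauge -x) pulls out of its sleeve along gauge -y
- rod_tail (a point): end of the short brass tail of the pointer, which crosses the rod at the tab's centre (same gauge y), 70 to 76 mm over the bench. The tail goes 33 mm towards gauge -x, to scale and clip; the long arm goes 130 mm towards gauge +x and passes over the block, 6 mm above a seated blank. Pushed in, the pointer stands 35 mm beyond the block's gauge +y end, clear of the blank
- clip_mark (a point): upper edge of the upright blade of the small red clip that rides on the aluminium scale rail beside the rod (blade 4 mm wide along gauge y, its top 74 mm over the bench). The pointer is at its mark when rod_tail and clip_mark have the same gauge y. Axes are the gauge's
- rod (a joint): how far the rod is pulled out, m: 0 pushed in, 0.125 fully out. An inner spring pulls it back: 3 N at 0, and 60 N/m more (about 9 N at 0.105)
- clip (a joint): where the clip is set on the scale, m: it equals the rod's value at which the pointer is in line with the clip; set between 0.060 and 0.105 each time. It stays by friction; do not push it
- glue_jar: small closed jar, 52 mm across, 60 mm tall, origin at its underside; not part of the job
- spool: brass string spool, 48 mm across, 40 mm tall, origin at its underside; not part of the job
- mallet: hammer lying on the bench; not part of the job
- driver: screwdriver lying on the bench; not part of the job
- rosette: pale wooden ring, 84 mm across, 6 mm thick; not part of the job
- polish: amber bottle, 48 mm across, 130 mm tall; not part of the job
- offcut: pale wood offcut 50 x 130 x 22 mm; not part of the job
- blank: the same blank; origin at the centre of its underside
- gauge: the gauge's base board; origin on the bench; block_top is at (50, -20, 48) mm, the pushed-in tab's axis at (-50, 70) mm in its axes
There are look-alikes about, which are no part of the job. Of the things like the blank, leave any that is black; of the rest the smaller one is meant.

How it is judged:
By the outcome, as a careful person would: the job done as asked, in the order asked, and still so for the second after the job is handed in, while the arm keeps its last pose, push and grip.
It also fails if it takes over 51 s, if anything falls off the work surface, if the arm or the gripper's body presses on something with over 40 N, if the wrist force passes 120 N, or if a joint passes its speed limit or range.

ROBOT

A 6-joint arm with a two-finger parallel gripper is mounted at the origin on the work surface. World frame = base frame: x ahead of the robot, y to its left, z up, the work surface at z = 0. Lengths are in m, angles in rad, forces in N, time in s.
With the tool pointing down it reaches from about 0.325 to 0.925 m from the base axis. Payload 3.1 kg.
Tool frame: the origin (TCP) lies midway between the tips of the shut fingers; the grasp point (between the pads) lies 19 mm behind it; y points along the fingers, x is the direction in which the jaws open and shut, and the axes are right-handed (so a half turn about y gives the same grasp; the last joint's range is limited). The gripper opens to 85 mm and grips with 20 to 120 N. Pads are 22 mm wide; open, the fingers measure 114 mm over their backs; the gripper's body (76 mm by 85 mm) begins 54 mm behind the grasp point. The pads swing forward as they close: fully open they stand 13 mm farther back than shut.
Start: joints at [0.994, 0.217, 1.613, -0, 1.311, -0.112], TCP at [0.28, 0.559, 0.231] pointing down, gripper open.
Joint ranges: [-2.75, 2.75], [-0.78, 2.1], [0.31, 2.55], [-1.13, 4.27], [0.13, 2.63], [-2.58, 2.58]. Speed limits (rad/s): [2.79, 2.79, 3.14, 3.14, 3.14, 3.14].

INTERFACE

Orientations are given as a unit quaternion [x, y, z, w].
In Python, from bench import readout, viewer, bot gives the robot as it stands.
- The arm moves only by the tool step_arm, never from a script. Its argument "plan" is one flat list of numbers, 5 for each row, row after row: the shift along the tool's x, y, z in m, then the turn about the tool's y in rad, then the opening, from 0 (shut) to 1 (fully open). In form: [dx, dy, dz, roll, jaw, dx, dy, dz, roll, jaw, ...]. A call has 1 to 8 rows; each row is the pose to reach, as a shift and turn from the pose measured when the call began, along the tool's axes at that moment; what a row does not reach only later rows make up. A row lasts 1/12 s, in which the tool goes at most 41.7 mm and 7.16 degrees, less where a joint would pass 70% of its speed; a pose out of reach is approached as far as the arm can. A call with a gripper value outside its range is refused whole. The fingers move at their own pace and stop on an object; "force" is the grip in N (left out, the last holds). Time passes only in rows, so rows that repeat a pose let the fingers close. It gives the time, the measured TCP pose, the force and the opening at its end, in the units of the state.
- readout.get_obs(): the state, without advancing time (a new reading comes with each control period).
- viewer.camera(name): name is "scene" or "side" or "wrist"; returns (picture, depth): 420x560x3 uint8, blue, green, red; 420x560 float32, m along the optical axis (not along the pixel's ray), 0 where there is no reading.
- viewer.camera_model(name): a dict with "fovy" (degrees; the focal length in pixels is half the picture's height over the tangent of half this angle, whatever the lens; pixels are square), "cx", "cy" (the principal point, pixels), "D" ([k1, k2, p1, p2, k3] as OpenCV has them; the pictures are not rectified), "rvec" (rotation vector, rad) and "tvec" (3), from world to camera coordinates, as OpenCV has them; the wrist camera has in their place "tool_from_camera" (4x4, takes a point from camera to tool coordinates, whose origin is the TCP and whose axes are the tool frame's). Camera axes: x right, y down, z forward; pixel columns grow to the right and rows downward; lengths in m; the calibration is good to about 2 mm. A picture is of the moment at which its call begins: read the wrist's pose just before it. camera_model takes no time and is no camera call.
- bot.job_done(): hands the job in, once; it reports no verdict.
The state is a dict: "time_s": time; "qpos": joint angles; "qvel": joint speeds; "joint_torque": joint torques, N m; "tool_pos": TCP position; "orientation": TCP orientation; "contact_force": force on the tool from outside, world axes, zero at the start; "moment": the same for the moment, N m; "grip_width": finger opening in m.
Only numpy, scipy, OpenCV 4.12 (cv2) and the standard library are available. Lean on these libraries where they do the work, as an engineer would, in place of code of your own. Each camera call takes 0.05 s, during which the arm holds its last target.

## Working session

There is one attempt and no reset: what is moved stays moved. The work goes in short steps, Python scripts to look and compute and a tool call to move; the robot and the scene stay as the last step left them, time stands still between calls to the robot, and variables do not carry over. Pictures are saved under pics/ and viewed, and the job is handed in when it is done.

Besides the shell and the picture viewer there is one more tool, called after "Call:" by a JSON object that holds its "name" and its "arguments", one argument or row to a line. step_arm: Moves the arm, as the interface text tells. Its arguments: {"type":"object","properties":{"plan":{"type":"array","items":{"type":"number"}},"force":{"type":"number"}},"required":["plan"]}

```bash
ls; mkdir -p pics
python3 - <<'E'
from bench import readout, viewer, bot
import cv2
print(readout.get_obs())
for n in ["scene","side","wrist"]:
    m=viewer.camera_model(n);print(n,m)
    p,d=viewer.camera(n);cv2.imwrite(f"pics/{n}0.png",p)
    import numpy as np; np.save(f"pics/{n}0.npy",d)
E
```

```text
pics
{'time_s': 0.0, 'qpos': array([ 9.93810427e-01,  2.17749819e-01,  1.61491753e+00, -1.80295295e-05,
        1.31131363e+00, -1.12203521e-01]), 'qvel': array([ 0.00079797, -0.00158783,  0.00040583,  0.00076383, -0.00122227,
       -0.00123232]), 'joint_torque': array([-3.24169914e-04, -3.96827924e+01, -3.03859699e+01, -3.75714103e-05,
        9.29578033e-03, -1.82784544e-05]), 'tool_pos': array([0.27968355, 0.55802073, 0.22997965]), 'orientation': array([ 0.60207634,  0.37064677, -0.37216888, -0.60134464]), 'contact_force': array([-0.44335782, -0.83971575, -0.19348059]), 'moment': array([ 0.03555844, -0.0148903 , -0.0406304 ]), 'grip_width': 0.0851699208693832}
scene {'fovy': 42.74914395359411, 'cx': 277.52474434396737, 'cy': 207.32116110178768, 'D': array([-0.14781715,  0.        ,  0.        ,  0.        ,  0.        ]), 'rvec': array([ 2.49041757,  0.59126001, -0.19113672]), 'tvec': array([-0.46075821, -0.17033942,  1.87486866])}
side {'fovy': 51.83304156386077, 'cx': 279.5005865849565, 'cy': 211.9823387861388, 'D': array([-0.02934398,  0.        ,  0.        ,  0.        ,  0.        ]), 'rvec': array([ 2.47048787, -0.22586635,  0.08212792]), 'tvec': array([-0.5311108 ,  0.12400515,  1.26876421])}
wrist {'fovy': 70.88218663952918, 'cx': 278.9250839359496, 'cy': 210.49449346191668, 'D': array([-0.02563766,  0.        ,  0.        ,  0.        ,  0.        ]), 'tool_from_camera': array([[ 9.99999005e-01,  3.77399156e-04,  1.35944225e-03,
         2.03975032e-04],
       [-1.16613936e-03, -3.21256641e-01,  9.46991452e-01,
        -1.42510421e-01],
       [ 7.94123624e-04, -9.46992095e-01, -3.21255881e-01,
         8.32071157e-02],
       [ 0.00000000e+00,  0.00000000e+00,  0.00000000e+00,
         1.00000000e+00]])}
```

View pics/scene0.png

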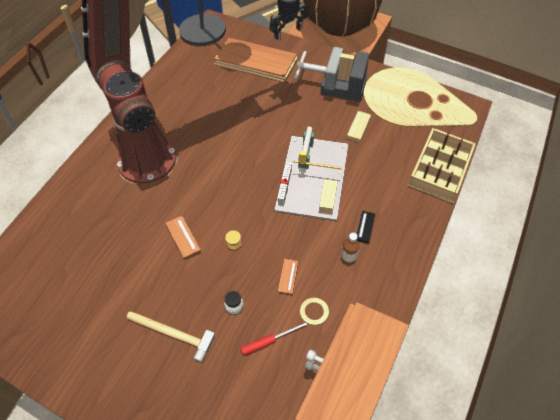

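View pics/side0.png

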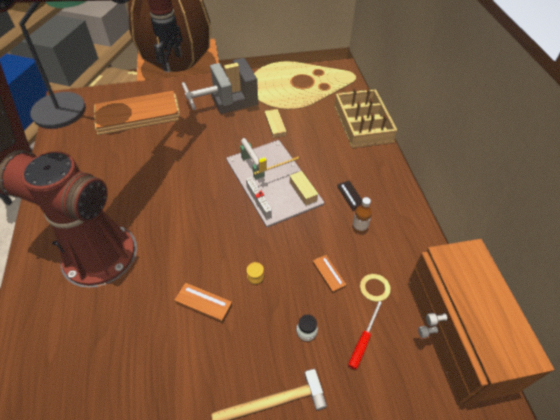

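View pics/wrist0.png

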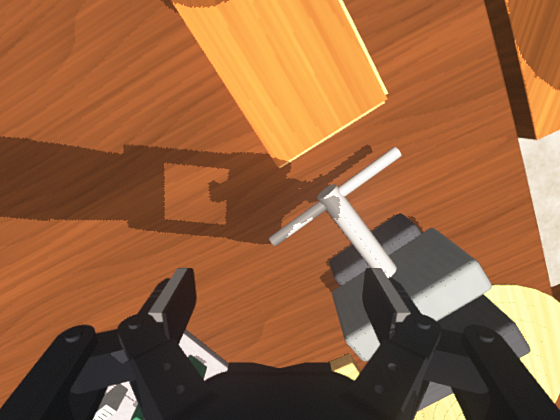

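```bash
cat > h.py <<'E'
import numpy as np, cv2
from scipy.spatial.transform import Rotation as R
from bench import readout, viewer, bot
def K(m):
    f=210/np.tan(np.radians(m['fovy'])/2); return np.array([[f,0,m['cx']],[0,f,m['cy']],[0,0,1.]])
def pose(name,obs=None):
    m=viewer.camera_model(name)
    if name=='wrist':
        T=np.array(m['tool_from_camera']); 
        Rw=R.from_quat(obs['orientation']).as_matrix(); 
        Rc=Rw@T[:3,:3]; c=Rw@T[:3,3]+obs['tool_pos']; return m,Rc,c
    r=cv2.Rodrigues(m['rvec'])[0]; return m,r.T,-r.T@m['tvec']
def onplane(name,px,z,obs=None):
    m,Rc,c=pose(name,obs)
    u=cv2.undistortPoints(np.array(px,float).reshape(-1,1,2),K(m),m['D']).reshape(-1,2)
    d=np.c_[u,np.ones(len(u))]@Rc.T
    return c+d*((z-c[2])/d[:,2])[:,None]
def proj(name,P,obs=None):
    m,Rc,c=pose(name,obs)
    r=Rc.T; return cv2.projectPoints(np.array(P,float).reshape(-1,1,3),cv2.Rodrigues(r)[0],-r@c,K(m),m['D'])[0].reshape(-1,2)
def cloud(name,d,obs=None):
    m,Rc,c=pose(name,obs)
    v,u=np.mgrid[0:420,0:560]
    un=cv2.undistortPoints(np.stack([u,v],-1).reshape(-1,1,2).astype(float),K(m),m['D']).reshape(420,560,2)
    P=np.dstack([un*d[...,None],d]); return P@Rc.T+c
E
python3 - <<'E'
from h import *
for n in ['scene','side']:
    p=cv2.imread(f'pics/{n}0.png'); d=np.load(f'pics/{n}0.npy'); C=cloud(n,d)
    hs=cv2.cvtColor(p,cv2.COLOR_BGR2HSV)
    print(n,proj(n,[[0,0,0],[.5,0,0],[.5,.3,0]]))
    pts={'scene':dict(small=(288,276),big=(183,237),jar=(233,301),pol=(349,250),bench=(250,200),base=(310,205),block=(328,195)),
         'side':dict(small=(329,273),big=(203,302),bench=(200,240),base=(280,205),block=(303,187))}[n]
    for k,(u,v) in pts.items(): print(k,C[v,u].round(4),p[v,u],hs[v,u])
    x0,y0=(265,125) if n=='scene' else (220,130)
    cv2.imwrite(f'pics/{n}_c.png',cv2.resize(p[y0:y0+100,x0:x0+110],None,fx=6,fy=6,interpolation=cv2.INTER_CUBIC))
E
```

```text
scene [[147.00113827 159.06740378]
 [273.02046456 211.91821366]
 [311.65859388 148.68171516]]
small [ 0.6487 -0.1918  0.0119] [103 157 229] [ 13 140 229]
big [ 0.2981 -0.2227  0.0223] [105 158 229] [ 13 138 229]
jar [ 0.5559 -0.3548  0.0623] [61 61 64] [ 0 12 64]
pol [ 0.7865 -0.0672  0.0815] [ 47  81 131] [ 12 164 131]
bench [ 0.4089  0.0103 -0.0038] [ 68  96 144] [ 11 135 144]
base [0.5995 0.0698 0.0136] [218 223 228] [ 15  11 228]
block [0.6431 0.1103 0.0462] [186 240 242] [ 29  59 242]
side [[ 99.57692885 253.99139071]
 [266.62811897 229.27474311]
 [252.50087545 160.52511639]]
small [ 0.6456 -0.1932  0.0178] [ 70 135 221] [ 13 174 221]
big [ 0.2914 -0.2208  0.022 ] [ 74 139 223] [ 13 170 223]
bench [ 0.2962 -0.0052  0.0029] [ 46  81 133] [ 12 167 133]
base [0.5562 0.0777 0.0113] [197 204 217] [ 11  24 217]
block [0.6349 0.1046 0.0515] [146 222 233] [ 26  95 233]
```

View pics/scene_c.png

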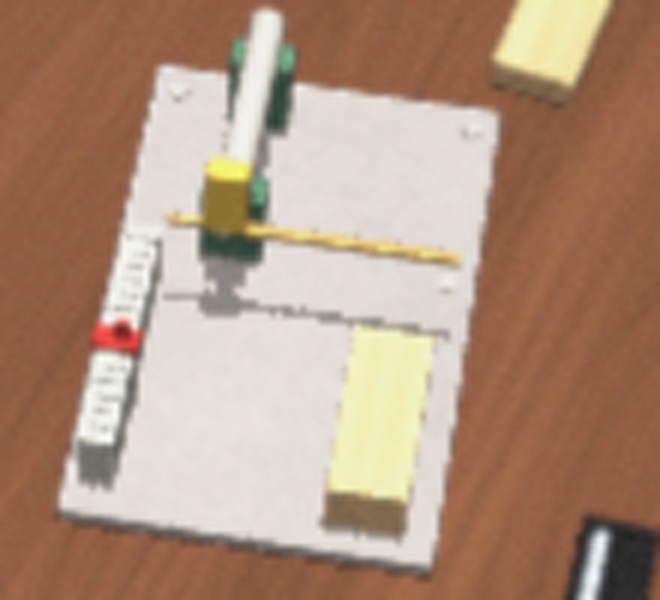

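View pics/side_c.png

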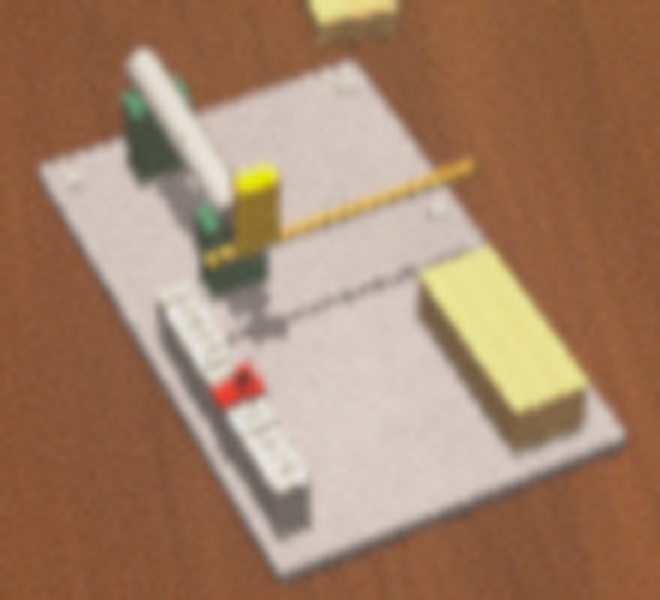

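```bash
cat >> h.py <<'E'
def rect(P):
    """min-area rect of xy metres -> centre, sizes, yaw of long axis"""
    (c,s,a)=cv2.minAreaRect((P[:,:2]*1000).astype(np.float32)); c=np.array(c)/1000
    b=cv2.boxPoints((tuple(c*1000),s,a))/1000
    e1,e2=b[1]-b[0],b[2]-b[1]; L=e1 if np.linalg.norm(e1)>np.linalg.norm(e2) else e2
    return c.round(4),np.array(s).round(1),np.degrees(np.arctan2(L[1],L[0]))%180
def blob(mask,seed):
    mask=mask.astype(np.uint8); n,l,st,_=cv2.connectedComponentsWithStats(mask)
    k=l[seed[1],seed[0]]; assert k>0
    return (l==k).astype(np.uint8)
def contour(m):
    c=max(cv2.findContours(m,cv2.RETR_EXTERNAL,cv2.CHAIN_APPROX_NONE)[0],key=cv2.contourArea); return c.reshape(-1,2)
E
python3 - <<'E'
from h import *
S={'scene':dict(small=(284,276),big=(178,240),block=(328,195),base=(310,205)),'side':dict(small=(322,276),big=(203,306),block=(303,184),base=(280,205))}
for n in ['scene','side']:
    p=cv2.imread(f'pics/{n}0.png'); d=np.load(f'pics/{n}0.npy')
    hs=cv2.cvtColor(p,cv2.COLOR_BGR2HSV).astype(int); H,Sa,V=hs[...,0],hs[...,1],hs[...,2]
    br=(V>190)&(H>5)&(H<20)
    ye=(V>205)&(H>20)&(H<35)&(Sa>45)
    ba=(V>150)&(Sa<45)
    for k,mask,z in [('small',br,.016),('big',br,.02),('block',ye,.048),('base',ba,.012)]:
        try:
            m=blob(mask,S[n][k]); c=contour(m); print(n,k,m.sum(),rect(onplane(n,c,z)))
        except Exception as e: print(n,k,'ERR',repr(e),hs[S[n][k][1],S[n][k][0]])
    # features
    red=((H<6)|(H>174))&(Sa>170)&(V>120)
    x0,x1,y0,y1=(270,300,165,200) if n=='scene' else (240,275,180,210)
    ys,xs=np.nonzero(red[y0:y1,x0:x1]); print('red',xs.mean()+x0,ys.mean()+y0,xs.min()+x0,xs.max()+x0,ys.min()+y0,ys.max()+y0)
E
```

```text
scene small 436 (array([ 0.6481, -0.1924]), array([ 42.5, 109.5]), np.float32(106.520744))
scene big 657 (array([ 0.2921, -0.2179]), array([ 56.8, 144.2]), np.float32(146.21544))
scene block 367 (array([0.6407, 0.1156]), array([ 44.2, 109.2]), np.float32(105.71828))
scene base 3705 (array([0.5479, 0.2117]), array([204.3, 377.1]), np.float32(106.07556))
red 283.8235294117647 180.94117647058823 280 287 180 182
side small ERR AssertionError() [ 13 156 126]
side big 957 (array([ 0.2904, -0.2145]), array([ 56.1, 143. ]), np.float32(145.96646))
side block 339 (array([0.6389, 0.1212]), array([ 42.1, 109.3]), np.float32(106.112076))
side base 2578 (array([0.5523, 0.1907]), array([204.4, 326.5]), np.float32(106.10593))
red 258.7142857142857 194.85714285714286 256 262 194 196
```

```bash
cat >> h.py <<'E'
def status():
    o=readout.get_obs(); Rm=R.from_quat(o['orientation']).as_matrix()
    print('t',round(o['time_s'],2),'pos',o['tool_pos'].round(4),'F',o['contact_force'].round(1),'M',o['moment'].round(2),'w',round(o['grip_width'],4),'q',o['qpos'].round(2))
    print(' xyaw',round(np.degrees(np.arctan2(Rm[1,0],Rm[0,0])),2),'zyaw',round(np.degrees(np.arctan2(Rm[1,2],Rm[0,2])),2),'y',Rm[:,1].round(4))
    return o,Rm
def go(target,xyaw=None):
    o,Rm=status(); d=Rm.T@(np.array(target)-o['tool_pos'])
    print(' shift',d.round(4), end=' ')
    if xyaw is not None:
        cur=np.arctan2(Rm[1,0],Rm[0,0]); dw=(np.radians(xyaw)-cur+np.pi/2)%np.pi-np.pi/2
        # turn about tool y (down): positive roll = negative world-yaw
        print('roll',round(-dw if Rm[2,1]<0 else dw,4), 'deg world',round(np.degrees(dw),2))
E
python3 - <<'E'
from h import *
go([.63,-.16,.23],16.3)
E
```

```text
t 0.15 pos [0.2798 0.5582 0.2302] F [-0.2 -0.   0.3] M [ 0.02 -0.09 -0.02] w 0.0856 q [ 0.99  0.22  1.61 -0.    1.31 -0.11]
 xyaw 63.37 zyaw 153.37 y [-0.0011 -0.0016 -1.    ]
 shift [-0.485  0.001 -0.635] roll 0.8215 deg world -47.07
```

Call:
{"name": "step_arm", "arguments": {
  "plan": [-0.485,0,-0.635,0.82,1,-0.485,0,-0.635,0.82,1,-0.485,0,-0.635,0.82,1,-0.485,0,-0.635,0.82,1,-0.485,0,-0.635,0.82,1,-0.485,0,-0.635,0.82,1,-0.485,0,-0.635,0.82,1,-0.485,0,-0.635,0.82,1]
}}

```text
time_s: 0.82
tool_pos: [0.4262, 0.2571, 0.231]
orientation: [0.701, 0.1, -0.1, -0.699]
contact_force: [0.8, -0.0, 0.6]
grip_width: 0.0858
```

Run:
```python
from h import *
go([.63,-.16,.23],16.3)
```

```text
t 0.82 pos [0.4262 0.2571 0.231 ] F [ 0.8 -0.   0.6] M [ 0.05 -0.03 -0.02] w 0.0858 q [ 0.4  -0.06  1.91 -0.    1.29  0.12]
 xyaw 16.27 zyaw 106.27 y [-0.001  -0.0016 -1.    ]
 shift [ 0.0788  0.0015 -0.4575] roll -0.0006 deg world 0.03
```

Run:
```python
from h import *
o=readout.get_obs(); p,d=viewer.camera('wrist'); cv2.imwrite('pics/w1.png',p); np.save('pics/w1.npy',d); import pickle; pickle.dump(o,open('pics/w1.pkl','wb'))
```

```text
(no output)
```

View pics/w1.png

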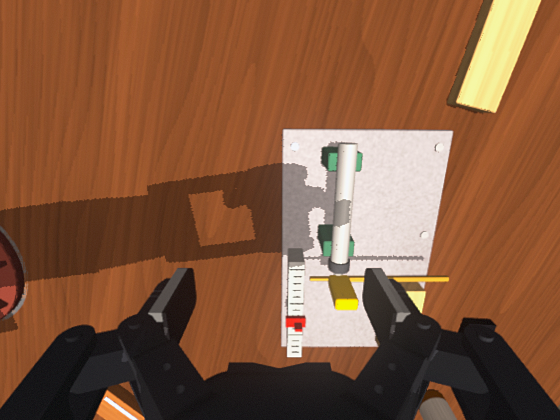

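Call:
{"name": "step_arm", "arguments": {
  "plan": [0.08,0,-0.457,0,1,0.08,0,-0.457,0,1,0.08,0,-0.457,0,1,0.08,0,-0.457,0,1,0.08,0,-0.457,0,1,0.08,0,-0.457,0,1,0.08,0,-0.457,0,1,0.08,0,-0.457,0,1]
}}

```text
time_s: 1.53
tool_pos: [0.5723, -0.0424, 0.2336]
orientation: [0.703, 0.099, -0.099, -0.697]
contact_force: [0.7, 0.3, -0.0]
grip_width: 0.0851
```

Run:
```python
from h import *
go([.64,-.16,.20],16.3)
```

```text
t 1.53 pos [ 0.5723 -0.0424  0.2336] F [ 0.7  0.3 -0. ] M [-0.03 -0.03  0.  ] w 0.0851 q [-0.19  0.11  1.74 -0.01  1.3  -0.47]
 xyaw 16.07 zyaw 106.07 y [ 0.0016 -0.0083 -1.    ]
 shift [ 0.0325  0.0346 -0.1315] roll -0.004 deg world 0.23
```

Call:
{"name": "step_arm", "arguments": {
  "plan": [0.032,0.034,-0.131,0,1,0.032,0.034,-0.131,0,1,0.032,0.034,-0.131,0,1,0.032,0.034,-0.131,0,1,0.032,0.034,-0.131,0,1]
}}

```text
time_s: 1.95
tool_pos: [0.6395, -0.1629, 0.1982]
orientation: [0.703, 0.097, -0.098, -0.698]
contact_force: [-0.5, 0.5, -0.6]
grip_width: 0.0854
```

Run:
```python
from h import *
o,_=status(); p,d=viewer.camera('wrist'); cv2.imwrite('pics/w2.png',p); np.save('pics/w2.npy',d)
hs=cv2.cvtColor(p,cv2.COLOR_BGR2HSV); 
import pickle; pickle.dump(o,open('pics/w2.pkl','wb'))
print(proj('wrist',[[.648,-.192,.016]],o))
```

```text
t 1.95 pos [ 0.6395 -0.1629  0.1982] F [-0.5  0.5 -0.6] M [-0.    0.05 -0.06] w 0.0854 q [-0.35  0.32  1.55 -0.01  1.27 -0.63]
 xyaw 15.84 zyaw 105.85 y [-0.001  -0.0082 -1.    ]
[[279.49386742 212.31954136]]
```

View pics/w2.png

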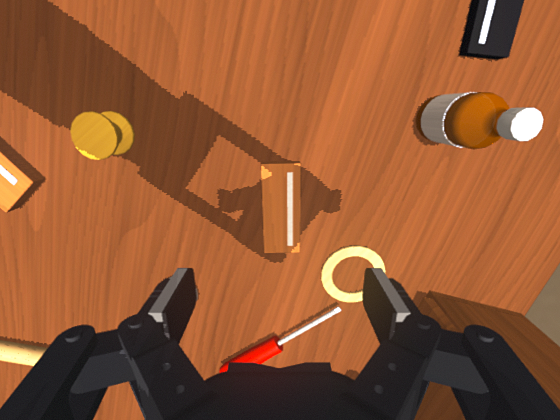

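Run:
```python
from h import *
import pickle
o=pickle.load(open('pics/w2.pkl','rb')); d=np.load('pics/w2.npy'); C=cloud('wrist',d,o)
b=C[300:330,330:360].reshape(-1,3); print('bench z',np.median(C[60:90,250:330,2]),C[280:300,240:260,2].mean())
sub=np.zeros((420,560),bool); sub[140:270,240:320]=1
top=sub&(C[...,2]>.010)&(C[...,2]<.024)
m=blob(cv2.morphologyEx(top.astype(np.uint8),cv2.MORPH_OPEN,np.ones((3,3))),(281,208)); print(m.sum(),np.median(C[m>0][:,2]),contour(m).min(0),contour(m).max(0))
c=contour(m); print(rect(onplane('wrist',c,.016,o)))
# min-rect in pixel-centre terms: add 1 px
print('px mm',np.median(d[m>0])/296*1000)
o=pickle.load(open('pics/w1.pkl','rb')); d=np.load('pics/w1.npy'); C=cloud('wrist',d,o); p=cv2.imread('pics/w1.png')
print('base z',np.median(C[180:230,370:420,2]))
# base corners by hue
hs=cv2.cvtColor(p,cv2.COLOR_BGR2HSV).astype(int)
print('tab top',onplane('wrist',[(346,301)],.124,o)[0],'depth',C[301,346])
print('clip',C[318:330:2,296].round(3))
cv2.imwrite('pics/w1c.png',cv2.resize(p[240:360,270:460],None,fx=4,fy=4,interpolation=cv2.INTER_CUBIC))
```

```text
bench z 2.9008841625322024e-05 0.0006312507838869293
3395 0.015860188546615306 [261 162] [299 252]
(array([ 0.6482, -0.1883]), array([ 43.7, 110.4]), np.float32(106.66253))
px mm 1.1532041
base z 0.012010443468017912
tab top [0.51779449 0.18284696 0.124     ] depth [0.51797572 0.18260383 0.12360684]
clip [[0.496 0.099 0.057]
 [0.496 0.098 0.06 ]
 [0.497 0.095 0.06 ]
 [0.496 0.095 0.064]
 [0.496 0.095 0.067]
 [0.496 0.094 0.07 ]]
```

View pics/w1c.png

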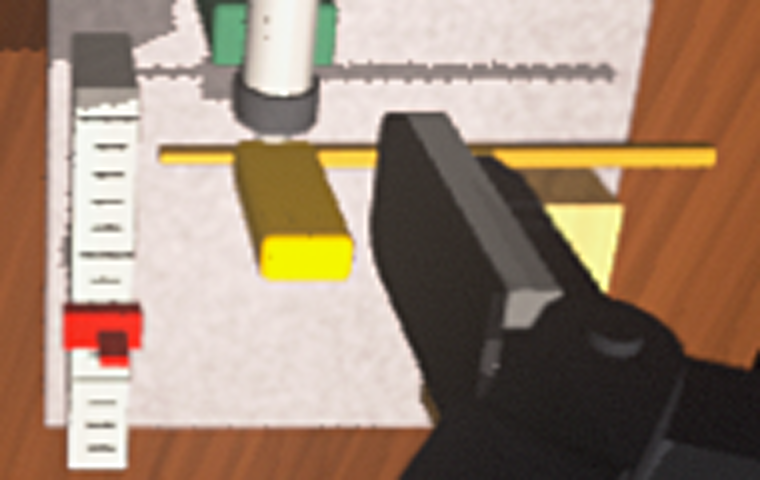

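Run:
```python
from h import *
go([.648,-.190,.06],16.6)
```

```text
t 2.0 pos [ 0.6389 -0.1606  0.199 ] F [-0.7 -0.2 -1.1] M [ 0.01 -0.01  0.01] w 0.0857 q [-0.35  0.31  1.56 -0.01  1.27 -0.63]
 xyaw 15.93 zyaw 105.93 y [-0.0012 -0.0068 -1.    ]
 shift [ 0.001   0.1392 -0.0299] roll -0.0117 deg world 0.67
```

Call:
{"name": "step_arm", "arguments": {
  "plan": [0.001,0.04,-0.03,-0.012,0.85,0.001,0.08,-0.03,-0.012,0.85,0.001,0.12,-0.03,-0.012,0.85,0.001,0.139,-0.03,-0.012,0.85,0.001,0.139,-0.03,-0.012,0.85,0.001,0.139,-0.03,-0.012,0.85]
}}

```text
time_s: 2.5
tool_pos: [0.6463, -0.1876, 0.0588]
orientation: [0.701, 0.101, -0.105, -0.698]
contact_force: [1.1, -0.1, 0.7]
grip_width: 0.0726
```

```bash
cat >> h.py <<'E'
import pickle
def snap(n):
    o=readout.get_obs(); p,d=viewer.camera('wrist'); cv2.imwrite(f'pics/{n}.png',p); np.save(f'pics/{n}.npy',d); pickle.dump(o,open(f'pics/{n}.pkl','wb')); return o,p,d
E
python3 - <<'E'
from h import *
o,p,d=snap('w3'); C=cloud('wrist',d,o)
top=(C[...,2]>.010)&(C[...,2]<.022); top[330:]=0
T=C[top]; dd=np.linalg.norm(T[:,:2]-[.648,-.19],axis=1)
m=np.zeros((420,560),np.uint8); m[top]=1
m=cv2.morphologyEx(m,cv2.MORPH_OPEN,np.ones((3,3)))
u,v=proj('wrist',[[.648,-.19,.016]],o)[0].astype(int); print(u,v)
m=blob(m,(u,v)); c=contour(m); print(c.min(0),c.max(0),rect(onplane('wrist',c,.016,o)))
go([.648,-.190,.003],16.6)
E
```

```text
280 242
[248 160] [317 308] (array([ 0.6484, -0.1885]), array([ 43.9, 110.7]), np.float32(106.679565))
t 2.55 pos [ 0.6486 -0.1888  0.0616] F [0.7 0.1 0.8] M [-0.02 -0.02  0.06] w 0.0726 q [-0.38  0.5   1.59 -0.01  1.05 -0.67]
 xyaw 16.7 zyaw 106.7 y [-0.     -0.0069 -1.    ]
 shift [-0.0008  0.0586 -0.0006] roll 0.0018 deg world -0.1
```

View pics/w3.png

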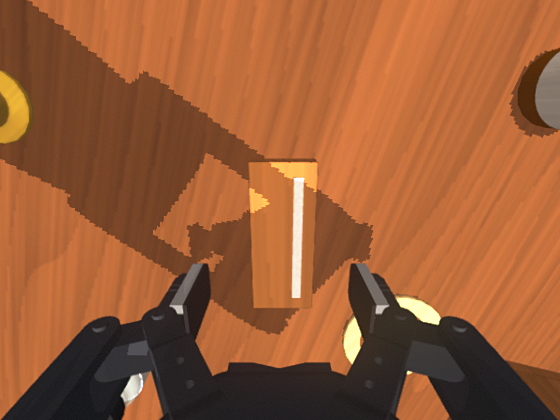

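Call:
{"name": "step_arm", "arguments": {
  "plan": [-0.001,0.03,0,0,0.85,-0.001,0.05,0,0,0.85,-0.001,0.0585,0,0,0.85,-0.001,0.0585,0,0,0.85,-0.001,0.0585,0,0,0.85],
  "force": 30
}}

```text
time_s: 2.97
tool_pos: [0.6492, -0.1896, 0.0054]
orientation: [0.703, 0.104, -0.102, -0.697]
contact_force: [0.1, 0.5, 0.8]
grip_width: 0.0726
```

Run:
```python
from h import *
go([.6484,-.1885,.003],16.68)
```

```text
t 2.97 pos [ 0.6492 -0.1896  0.0054] F [0.1 0.5 0.8] M [-0.02  0.02  0.02] w 0.0726 q [-0.38  0.57  1.6  -0.01  0.96 -0.67]
 xyaw 16.74 zyaw 106.74 y [ 0.0029 -0.008  -1.    ]
 shift [-0.0004  0.0024  0.0013] roll 0.001 deg world -0.06
```

Call:
{"name": "step_arm", "arguments": {
  "plan": [0,0.002,0.001,0,0.85,0,0.002,0.001,0,0.3,0,0.002,0.001,0,0.3,0,0.002,0.001,0,0.3,0,0.002,0.001,0,0.3,0,0.002,0.001,0,0.3],
  "force": 35
}}

```text
time_s: 3.47
tool_pos: [0.6502, -0.1891, 0.0052]
orientation: [0.703, 0.104, -0.101, -0.696]
contact_force: [0.5, 0.0, 6.5]
grip_width: 0.0431
```

Call:
{"name": "step_arm", "arguments": {
  "plan": [0,-0.02,0,0,0.3,0,-0.05,0,0,0.3,0,-0.08,0,0,0.3,0,-0.1,0,0,0.3,0,-0.1,0,0,0.3,0,-0.1,0,0,0.3]
}}

```text
time_s: 3.97
tool_pos: [0.6508, -0.1887, 0.1069]
orientation: [0.704, 0.105, -0.1, -0.696]
contact_force: [0.2, -0.0, 0.0]
grip_width: 0.0426
```

Run:
```python
from h import *
o,p,d=snap('w4'); C=cloud('wrist',d,o); status()
R0=R.from_quat(o['orientation']).as_matrix()
u,v=proj('wrist',[o['tool_pos']+R0@[0,-.008,0]],o)[0].astype(int); print(u,v,C[v,u],o['tool_pos'])
```

```text
t 4.02 pos [ 0.6492 -0.1881  0.1047] F [-0.  -0.5 -2. ] M [ 0.06 -0.01  0.03] w 0.0428 q [-0.38  0.44  1.58 -0.01  1.12 -0.67]
 xyaw 16.73 zyaw 106.73 y [ 0.0048 -0.0087 -1.    ]
279 278 [ 0.6501083  -0.18687547  0.11712195] [ 0.65075465 -0.18873123  0.10691023]
```

View pics/w4.png

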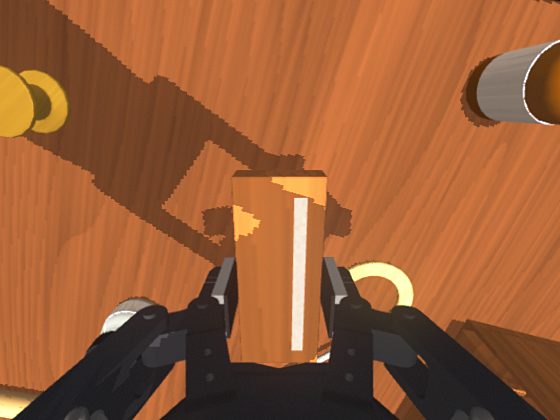

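Run:
```python
from h import *
o=pickle.load(open('pics/w4.pkl','rb')); d=np.load('pics/w4.npy'); C=cloud('wrist',d,o)
R0=R.from_quat(o['orientation']).as_matrix(); T=(C-o['tool_pos'])@R0
for sl in [(slice(258,300),slice(205,232)),(slice(258,300),slice(328,355))]:
    X=T[sl].reshape(-1,3); X=X[(X[:,1]<.03)]; print(X.max(0).round(4),X.min(0).round(4), np.percentile(X[:,1],[50,90,99]))
m=((T[...,1]>-.016)&(T[...,1]<-.006)&(np.abs(T[...,0])<.0215)).astype(np.uint8)
m=cv2.morphologyEx(m,cv2.MORPH_OPEN,np.ones((3,3))); m=blob(m,(265,278)); c=contour(m); print(c.min(0),c.max(0))
t=T[m>0]; print('tool coords top: x',t[:,0].min(),t[:,0].max(),'z',t[:,2].min(),t[:,2].max(),'ymed',np.median(t[:,1]))
A=np.c_[t[:,0],t[:,2],np.ones(len(t))]; print('plane y=',np.linalg.lstsq(A,t[:,1],rcond=None)[0])
# far edge
for uu in (245,265,285,315): 
    col=np.nonzero(m[:,uu])[0]; print(uu,col.min(),T[col.min(),uu].round(4),col.max())
hs=cv2.cvtColor(cv2.imread('pics/w4.png'),cv2.COLOR_BGR2HSV); print(hs[340:366:2,270])
```

```text
[-0.0003 -0.0058  0.0832] [-0.035  -0.1425  0.0042] [-0.02746635 -0.01312016 -0.00814249]
[ 0.0348 -0.0057  0.0832] [-0.0003 -0.1425  0.006 ] [-0.02773637 -0.01343317 -0.00771777]
[232 174] [326 362]
tool coords top: x -0.021495741510709036 0.02148436919588876 z -0.055729650185994545 0.05555691012932565 ymed -0.010680261797182573
plane y= [-0.00261088 -0.00921715 -0.01061186]
245 174 [-0.016  -0.0065  0.0552] 362
265 174 [-0.0066 -0.0062  0.0551] 362
285 175 [ 0.0027 -0.0087  0.0552] 362
315 174 [ 0.0168 -0.0064  0.0552] 362
[[ 12 181 193]
 [ 12 178 193]
 [ 12 180 195]
 [ 12 179 192]
 [ 12 184 191]
 [ 13 181 192]
 [ 12 183 191]
 [ 12 181 192]
 [ 12 183 190]
 [ 12 180 191]
 [ 12 181 193]
 [ 12 181 183]
 [ 11 177 219]]
```

Run:
```python
from h import *
go([.672,-.005,.18],16.2)
```

```text
t 4.02 pos [ 0.6492 -0.1881  0.1047] F [-0.  -0.5 -2. ] M [ 0.06 -0.01  0.03] w 0.0428 q [-0.38  0.44  1.58 -0.01  1.12 -0.67]
 xyaw 16.73 zyaw 106.73 y [ 0.0048 -0.0087 -1.    ]
 shift [ 0.0747 -0.0768  0.1681] roll 0.0092 deg world -0.53
```

Call:
{"name": "step_arm", "arguments": {
  "plan": [0,-0.03,0.01,0.009,0.3,0.02,-0.06,0.04,0.009,0.3,0.04,-0.076,0.08,0.009,0.3,0.06,-0.076,0.12,0.009,0.3,0.074,-0.076,0.15,0.009,0.3,0.074,-0.076,0.168,0.009,0.3,0.074,-0.076,0.168,0.009,0.3,0.074,-0.076,0.168,0.009,0.3]
}}

```text
time_s: 4.68
tool_pos: [0.6695, -0.0036, 0.176]
orientation: [0.703, 0.1, -0.101, -0.697]
contact_force: [0.4, -0.3, 0.2]
grip_width: 0.0429
```

Run:
```python
from h import *
viewer.camera('side')
viewer.camera('side')
o,p,d=snap('w5'); status()
```

```text
t 4.83 pos [ 0.6706 -0.0065  0.1775] F [ 0.2 -0.8  0. ] M [ 0.02 -0.02  0.01] w 0.0428 q [-0.11  0.36  1.54 -0.01  1.24 -0.39]
 xyaw 16.14 zyaw 106.14 y [ 0.0022 -0.009  -1.    ]
```

View pics/w5.png

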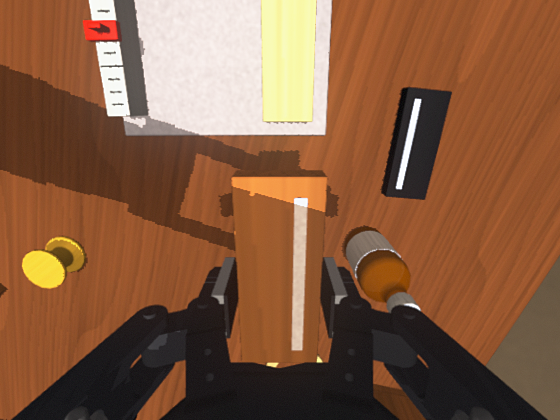

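Run:
```python
from h import *
o=pickle.load(open('pics/w5.pkl','rb')); d=np.load('pics/w5.npy'); p=cv2.imread('pics/w5.png'); C=cloud('wrist',d,o)
print('block z',np.median(C[20:110,275:305,2]),'base z',np.median(C[30:110,180:240,2]),'bench',np.median(C[170:200,100:140,2]))
hs=cv2.cvtColor(p,cv2.COLOR_BGR2HSV).astype(int); H,S,V=hs[...,0],hs[...,1],hs[...,2]
mz=(C[...,2]>.040)&(C[...,2]<.056)&(H>18)&(H<36)
mz[130:]=0; mz[:,:240]=0;mz[:,340:]=0
m=cv2.morphologyEx(mz.astype(np.uint8),cv2.MORPH_OPEN,np.ones((3,3))); m=blob(m,(288,60))
edges={}
L=[];Rr=[]
for v in range(15,110,3):
    c=np.nonzero(m[v])[0]; L.append((c.min()-.5,v)); Rr.append((c.max()+.5,v))
B=[(u,np.nonzero(m[:,u])[0].max()+.5) for u in range(268,310,3)]
def ln(px,ax):
    P=onplane('wrist',px,.048,o)[:,:2]; vx,vy,x,y=cv2.fitLine((P*1000).astype(np.float32),cv2.DIST_HUBER,0,.01,.01).ravel(); return np.array([x,y])/1000,np.array([vx,vy])
l,ld=ln(L,0); r,rd=ln(Rr,0); b,bd=ln(B,0)
print('yaw L,R,B',[np.degrees(np.arctan2(*q[::-1]))%180 for q in (ld,rd,bd)], B[0],B[-1],L[0],L[-1],Rr[-1])
yd=ld*np.sign(ld[1])+rd*np.sign(rd[1]); yd/=np.linalg.norm(yd); xd=np.array([yd[1],-yd[0]])
print('width',(r-l)@xd)
mid=(l+r)/2; s=(b-mid)@yd; e=mid+yd*s; cen=e+yd*.055; print('centre',cen,'yaw',np.degrees(np.arctan2(yd[1],yd[0]))-90)
R0=R.from_quat(o['orientation']).as_matrix()
# held blank in tool, by ray onto top plane
T=(C-o['tool_pos'])@R0
mm=((T[...,1]>-.016)&(T[...,1]<-.006)&(np.abs(T[...,0])<.024)).astype(np.uint8); mm=cv2.morphologyEx(mm,cv2.MORPH_OPEN,np.ones((3,3))); mm=blob(mm,(265,278)); c=contour(mm); t=T[mm>0]
A=np.c_[t[:,0],t[:,2],np.ones(len(t))]; pl=np.linalg.lstsq(A,t[:,1],rcond=None)[0]; print('plane',pl)
W=onplane('wrist',c,o['tool_pos'][2]+.0107,o); rc=rect(W); print(rc, 'blank centre minus tcp',rc[0]-o['tool_pos'][:2])
# clip
print('clip',C[20:40:3,102].round(4))
```

```text
block z 0.047938841002411 base z 0.011913401849707544 bench -0.0004231786638905777
yaw L,R,B [np.float32(105.2711), np.float32(105.97964), np.float32(16.264639)] (268, np.float64(121.5)) (307, np.float64(121.5)) (np.float64(263.5), 15) (np.float64(261.5), 108) (np.float64(312.5), 108)
width 0.043560516
centre [0.64140517 0.11915851] yaw 15.625366
plane [-0.00152067 -0.00859467 -0.01061309]
(array([ 0.6699, -0.0049]), array([ 48.4, 110.2]), np.float32(106.2435)) blank centre minus tcp [-0.00036823  0.00107999]
clip [[0.4972 0.0998 0.06  ]
 [0.4974 0.0977 0.06  ]
 [0.5039 0.0948 0.0708]
 [0.5028 0.0929 0.0685]
 [0.4996 0.0913 0.0626]
 [0.4984 0.0893 0.0601]
 [0.4977 0.0873 0.0585]]
```

Run:
```python
from h import *
go([.6416,.1187,.10],16.1)
```

```text
t 4.83 pos [ 0.6706 -0.0065  0.1775] F [ 0.2 -0.8  0. ] M [ 0.02 -0.02  0.01] w 0.0428 q [-0.11  0.36  1.54 -0.01  1.24 -0.39]
 xyaw 16.14 zyaw 106.14 y [ 0.0022 -0.009  -1.    ]
 shift [0.007  0.0763 0.1291] roll 0.0007 deg world -0.04
```

Call:
{"name": "step_arm", "arguments": {
  "plan": [0.002,0,0.04,0,0.3,0.004,0,0.08,0,0.3,0.007,0,0.11,0,0.3,0.007,0.02,0.129,0,0.3,0.007,0.05,0.129,0,0.3,0.007,0.076,0.129,0,0.3,0.007,0.076,0.129,0,0.3,0.007,0.076,0.129,0,0.3]
}}

```text
time_s: 5.5
tool_pos: [0.6398, 0.1171, 0.0978]
orientation: [0.703, 0.097, -0.1, -0.697]
contact_force: [-0.1, 0.2, 0.4]
grip_width: 0.0434
```

Run:
```python
from h import *
viewer.camera('side')
o,p,d=snap('w6'); go([.6416,.1187,.060],16.1)
cv2.imwrite('pics/w6c.png',cv2.resize(p[100:300,180:380],None,fx=3,fy=3,interpolation=cv2.INTER_CUBIC))
```

```text
t 5.6 pos [0.6431 0.1175 0.1018] F [-0.  -0.8  0. ] M [ 0.03 -0.02  0.01] w 0.043 q [ 0.08  0.4   1.63 -0.01  1.1  -0.2 ]
 xyaw 16.04 zyaw 106.04 y [ 0.0045 -0.0089 -1.    ]
 shift [-0.0012  0.0418  0.002 ] roll -0.001 deg world 0.06
```

View pics/w6.png

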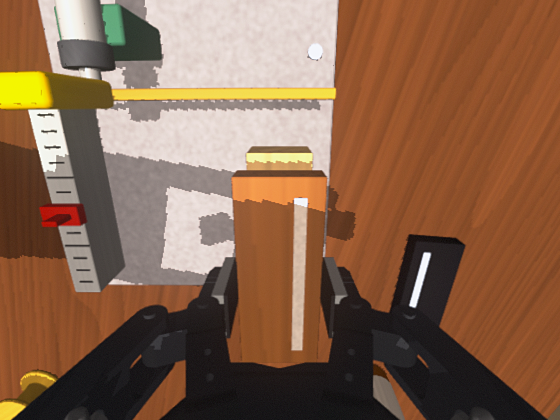

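```bash
cat > rel.py <<'E'
from h import *
import sys
def rel(n,zblk_off=None):
    o=pickle.load(open(f'pics/{n}.pkl','rb')); d=np.load(f'pics/{n}.npy'); p=cv2.imread(f'pics/{n}.png')
    o0=dict(o); C=cloud('wrist',d,o)
    R0=R.from_quat(o['orientation']).as_matrix(); T=(C-o['tool_pos'])@R0
    hs=cv2.cvtColor(p,cv2.COLOR_BGR2HSV).astype(int)
    return o,T,C,hs,p
E
python3 - <<'E'
from rel import *
o,T,C,hs,p=rel('w6')
for v in range(143,184): print(v,hs[v,262],T[v,262].round(4),C[v,262].round(4))
print([ (u,tuple(hs[158,u]),T[158,u].round(4)) for u in list(range(243,250))+list(range(308,317))])
print([ (u,tuple(hs[185,u]),T[185,u].round(4)) for u in list(range(229,238))+list(range(322,330))])
E
```

```text
143 [  9  22 227] [-0.013   0.0881  0.0598] [0.6129 0.1704 0.0116]
144 [ 11  22 231] [-0.0129  0.0868  0.0592] [0.6131 0.1698 0.0129]
145 [ 10  23 234] [-0.0131  0.0887  0.0583] [0.6133 0.1689 0.011 ]
146 [ 13  67 163] [-0.0129  0.0857  0.0578] [0.6136 0.1685 0.014 ]
147 [ 16 112 121] [-0.0126  0.0801  0.0577] [0.6139 0.1685 0.0195]
148 [ 15 115 118] [-0.0123  0.0741  0.0577] [0.6142 0.1687 0.0255]
149 [ 17 117 122] [-0.012   0.0683  0.0577] [0.6145 0.1688 0.0313]
150 [ 15 118 132] [-0.0118  0.0652  0.0574] [0.6147 0.1686 0.0345]
151 [ 14 118 130] [-0.0115  0.0594  0.0574] [0.615  0.1687 0.0403]
152 [ 16 119 139] [-0.0112  0.0546  0.0574] [0.6152 0.1688 0.0451]
153 [ 26 108 254] [-0.0111  0.0522  0.057 ] [0.6154 0.1686 0.0475]
154 [ 31  80 250] [-0.0111  0.0513  0.0565] [0.6156 0.1681 0.0484]
155 [ 31  79 246] [-0.0112  0.0528  0.0556] [0.6158 0.1672 0.0469]
156 [ 30  79 245] [-0.0111  0.0511  0.0552] [0.616  0.1669 0.0486]
157 [ 30  79 245] [-0.0112  0.0524  0.0544] [0.6161 0.166  0.0473]
158 [ 30  78 246] [-0.0111  0.0511  0.0539] [0.6163 0.1656 0.0486]
159 [ 30  77 245] [-0.0112  
[... 3814 characters left out ...]
)), (322, (np.int64(12), np.int64(181), np.int64(223)), array([ 0.0195, -0.0117,  0.0512])), (323, (np.int64(13), np.int64(181), np.int64(220)), array([ 0.0201, -0.0106,  0.0509])), (324, (np.int64(12), np.int64(185), np.int64(221)), array([ 0.0206, -0.0106,  0.0509])), (325, (np.int64(12), np.int64(182), np.int64(211)), array([ 0.0209, -0.0114,  0.0511])), (326, (np.int64(11), np.int64(141), np.int64(183)), array([ 0.0216, -0.01  ,  0.0508])), (327, (np.int64(8), np.int64(43), np.int64(189)), array([0.0387, 0.0886, 0.0267])), (328, (np.int64(7), np.int64(28), np.int64(157)), array([0.0398, 0.0905, 0.0262])), (329, (np.int64(8), np.int64(89), np.int64(114)), array([0.0423, 0.1   , 0.0239]))]
```

Run:
```python
from h import *
for i in range(6):
    o=readout.get_obs(); print(o['time_s'],o['tool_pos'],o['qpos'],o['orientation'].round(4)); viewer.camera('side')
```

```text
5.6 [0.64309663 0.11752078 0.10181122] [ 0.07779532  0.4043817   1.63349817 -0.01037034  1.09996749 -0.19747896] [ 0.7035  0.0998 -0.0975 -0.6968]
5.65 [0.64371564 0.11773761 0.10270944] [ 0.07803453  0.40352352  1.63277826 -0.01032558  1.09981624 -0.19749226] [ 0.7035  0.1005 -0.097  -0.6968]
5.7 [0.64383295 0.11795871 0.10300046] [ 0.07834426  0.40317588  1.63264124 -0.01029018  1.09979993 -0.19742421] [ 0.7035  0.1007 -0.0969 -0.6968]
5.75 [0.64366211 0.11810801 0.10296286] [ 0.07858751  0.40304872  1.63289566 -0.0102757   1.09983775 -0.19744334] [ 0.7035  0.1008 -0.097  -0.6968]
5.8 [0.64338262 0.11828259 0.10271423] [ 0.07887822  0.40313923  1.63329724 -0.01025088  1.09978244 -0.19742993] [ 0.7035  0.1007 -0.0973 -0.6968]
5.85 [0.64298531 0.11842602 0.10229965] [ 0.07913782  0.40337628  1.63384874 -0.01023097  1.09973454 -0.19739668] [ 0.7034  0.1005 -0.0976 -0.6968]
```

Run:
```python
from rel import *
o,T,C,hs,p=rel('w6')
Rm=R.from_quat(o['orientation']).as_matrix()
yd=np.array([-np.sin(np.radians(16.1)),np.cos(np.radians(16.1)),0])
e=o['tool_pos']+Rm@[-.0002,.052,.0576]; print('w6 tcp',o['tool_pos'],'block end',e,'centre',e-yd*.055)
b=o['tool_pos']+Rm@[-.0002,-.0107,.0550]; print('blank centre-tcp',b-yd*.055-o['tool_pos'])
for i in range(6): viewer.camera('side')
go([.6414,.119,.06],16.1)
```

```text
w6 tcp [0.64181264 0.11729895 0.10019148] block end [0.62578025 0.17212323 0.04766473] centre [0.64103255 0.11928038 0.04766473]
blank centre-tcp [-1.43810570e-04  5.85934588e-05  1.01944352e-02]
t 6.2 pos [0.6415 0.1187 0.1003] F [-0.4  0.2 -0.3] M [ 0.04 -0.02 -0.02] w 0.0432 q [ 0.08  0.41  1.64 -0.01  1.1  -0.2 ]
 xyaw 16.15 zyaw 106.15 y [ 0.0021 -0.009  -1.    ]
 shift [-0.      0.0403  0.0007] roll 0.0009 deg world -0.05
```

Call:
{"name": "step_arm", "arguments": {
  "plan": [0,0.01,0.0005,0,0.3,0,0.02,0.0008,0,0.3,0,0.03,0.001,0,0.3,0,0.039,0.001,0,0.3,0,0.039,0.001,0,0.3,0,0.039,0.001,0,0.3,0,0.039,0.001,0,0.3,0,0.039,0.001,0,0.3]
}}

```text
time_s: 6.87
tool_pos: [0.642, 0.1194, 0.0619]
orientation: [0.703, 0.1, -0.099, -0.697]
contact_force: [0.4, -0.4, -0.8]
grip_width: 0.0428
```

Run:
```python
from h import *
for i in range(5): viewer.camera('side')
o,p,d=snap('w7'); go([.6413,.1192,.0533],16.1)
cv2.imwrite('pics/w7c.png',cv2.resize(p[130:230,200:360],None,fx=5,fy=5,interpolation=cv2.INTER_CUBIC))
```

```text
t 7.17 pos [0.6416 0.1193 0.0618] F [-0.5 -1.4 -0.7] M [-0.03 -0.01  0.  ] w 0.0428 q [ 0.08  0.45  1.65 -0.01  1.04 -0.2 ]
 xyaw 16.15 zyaw 106.15 y [ 0.0029 -0.0089 -1.    ]
 shift [-0.0004  0.0085  0.    ] roll 0.0008 deg world -0.05
```

View pics/w7c.png

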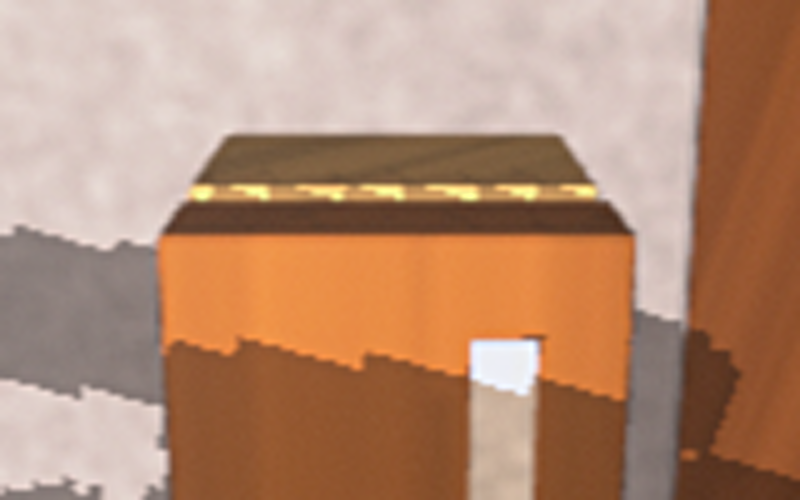

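Run:
```python
from rel import *
o,T,C,hs,p=rel('w7')
Rm=R.from_quat(o['orientation']).as_matrix(); a=np.radians(16.15)
G=np.array([[np.cos(a),np.sin(a)],[-np.sin(a),np.cos(a)]])
def g(P): return ((P[:,:2]-o['tool_pos'][:2])@G.T*1000).round(2)
# subpixel edges along columns
V=hs[...,2].astype(float); g1=cv2.imread('pics/w7.png').astype(float)
for u in (250,265,300): print(u,[(v,tuple(g1[v,u].astype(int))) for v in range(164,180)])
print('block end',g(onplane('wrist',[(238,166.6),(319.5,166.6)],.048,o)))
zt=o['tool_pos'][2]
print('blank bot',g(onplane('wrist',[(236,170.4),(322,170.4)],zt-.0053,o)))
print('blank top',g(onplane('wrist',[(232,176.7),(327,176.7)],zt+.0107,o)))
```

```text
250 [(164, (np.int64(67), np.int64(95), np.int64(124))), (165, (np.int64(65), np.int64(93), np.int64(123))), (166, (np.int64(69), np.int64(102), np.int64(133))), (167, (np.int64(138), np.int64(226), np.int64(250))), (168, (np.int64(158), np.int64(251), np.int64(247))), (169, (np.int64(106), np.int64(170), np.int64(216))), (170, (np.int64(59), np.int64(88), np.int64(128))), (171, (np.int64(46), np.int64(62), np.int64(94))), (172, (np.int64(48), np.int64(65), np.int64(94))), (173, (np.int64(47), np.int64(65), np.int64(95))), (174, (np.int64(48), np.int64(64), np.int64(97))), (175, (np.int64(45), np.int64(60), np.int64(87))), (176, (np.int64(49), np.int64(73), np.int64(115))), (177, (np.int64(66), np.int64(126), np.int64(218))), (178, (np.int64(73), np.int64(141), np.int64(236))), (179, (np.int64(73), np.int64(146), np.int64(239)))]
265 [(164, (np.int64(63), np.int64(94), np.int64(126))), (165, (np.int64(61), np.int64(87), np.int64(115))), (166, (np.int64(60), np.int64(89), np.int64(119))), (167, (np.int64(120), np.int64(196), np.int64(250))), (168, (np.int64(139), np.int64(227), np.int
[... 855 characters left out ...]
 (np.int64(90), np.int64(147), np.int64(195))), (170, (np.int64(55), np.int64(83), np.int64(121))), (171, (np.int64(42), np.int64(59), np.int64(89))), (172, (np.int64(40), np.int64(60), np.int64(91))), (173, (np.int64(43), np.int64(63), np.int64(95))), (174, (np.int64(41), np.int64(60), np.int64(93))), (175, (np.int64(42), np.int64(60), np.int64(91))), (176, (np.int64(45), np.int64(69), np.int64(114))), (177, (np.int64(62), np.int64(121), np.int64(210))), (178, (np.int64(67), np.int64(133), np.int64(228))), (179, (np.int64(70), np.int64(140), np.int64(233)))]
block end [[-21.83  54.95]
 [ 21.49  54.97]]
blank bot [[-21.74  54.65]
 [ 21.63  54.67]]
blank top [[-21.36  55.02]
 [ 21.65  55.04]]
```

Call:
{"name": "step_arm", "arguments": {
  "plan": [0,0.003,0,0,0.3,0,0.005,0.0001,0,0.3,0,0.0075,0.0001,0,0.3,0,0.0085,0.0001,0,0.3,0,0.0085,0.0001,0,0.3,0,0.0085,0.0001,0,0.3,0,0.0085,0.0001,0,0.3,0,0.0085,0.0001,0,0.3]
}}

```text
time_s: 7.83
tool_pos: [0.6415, 0.1194, 0.0533]
orientation: [0.703, 0.1, -0.099, -0.697]
contact_force: [-1.3, -0.4, 1.3]
grip_width: 0.0429
```

Run:
```python
from h import *
for i in range(4): viewer.camera('side')
o,p,d=snap('w8'); go([.6413,.1192,.0533],16.1)
cv2.imwrite('pics/w8c.png',cv2.resize(p[130:230,200:360],None,fx=5,fy=5,interpolation=cv2.INTER_CUBIC))
```

```text
t 8.08 pos [0.6415 0.1194 0.0533] F [-1.7  0.1  1.1] M [-0.01  0.19  0.01] w 0.0431 q [ 0.08  0.47  1.65 -0.01  1.02 -0.2 ]
 xyaw 16.15 zyaw 106.15 y [ 0.0026 -0.009  -1.    ]
 shift [-0.0003 -0.     -0.0001] roll 0.0008 deg world -0.05
```

View pics/w8c.png

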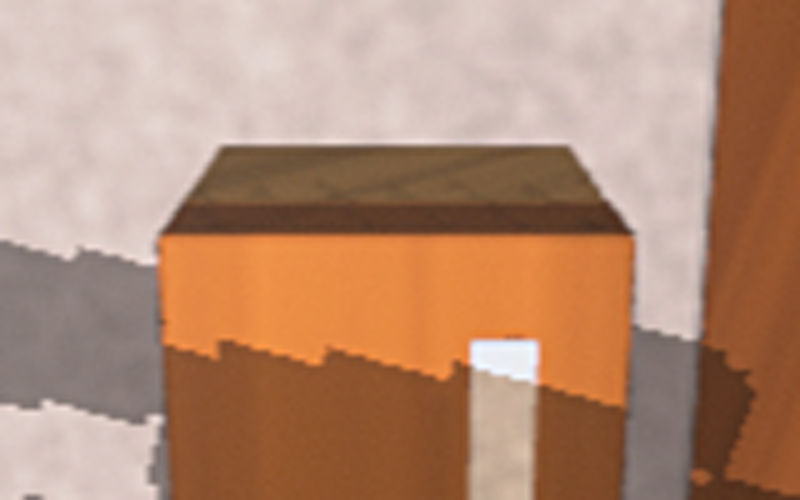

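Call:
{"name": "step_arm", "arguments": {
  "plan": [0,0.0006,0,0,0.3,0,0.0006,0,0,0.3,0,0.0006,0,0,0.75,0,0.0006,0,0,0.75,0,0.0006,0,0,0.75,0,0.0006,0,0,0.75]
}}

```text
time_s: 8.58
tool_pos: [0.6415, 0.1194, 0.0523]
orientation: [0.703, 0.1, -0.099, -0.697]
contact_force: [-0.2, -0.2, -0.5]
grip_width: 0.0639
```

Call:
{"name": "step_arm", "arguments": {
  "plan": [0,-0.02,0,0,0.75,0,-0.05,0,0,0.75,0,-0.08,0,0,0.75,0,-0.11,0,0,0.75,0,-0.13,0,0,0.75,0,-0.13,0,0,0.75,0,-0.13,0,0,0.75]
}}

```text
time_s: 9.17
tool_pos: [0.6425, 0.1206, 0.1842]
orientation: [0.703, 0.101, -0.097, -0.697]
contact_force: [-0.1, 0.5, 0.3]
grip_width: 0.0641
```

Run:
```python
from h import *
for i in range(4): viewer.camera('side')
o,p,d=snap('w9'); status()
```

```text
t 9.42 pos [0.6397 0.1204 0.1796] F [ 0.   1.1 -0.4] M [ 0.02  0.01 -0.01] w 0.0642 q [ 0.08  0.32  1.59 -0.01  1.24 -0.2 ]
 xyaw 16.14 zyaw 106.15 y [-0.0018 -0.0093 -1.    ]
```

View pics/w9.png

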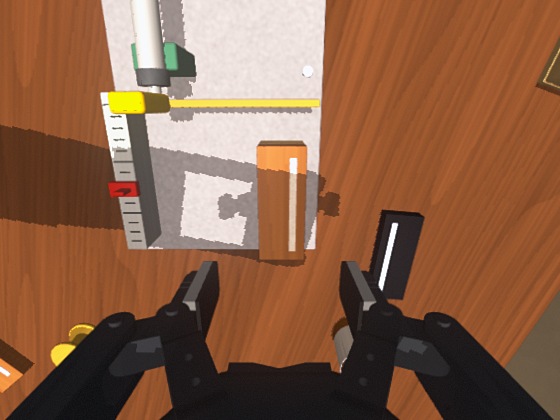

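Run:
```python
from rel import *
o,T,C,hs,p=rel('w9')
m=((C[...,2]>.058)&(C[...,2]<.070)&(hs[...,0]<22)&(hs[...,1]>0)).astype(np.uint8); m[:135]=0;m[:,:250]=0;m[:,315:]=0
m=cv2.morphologyEx(m,cv2.MORPH_OPEN,np.ones((3,3))); m=blob(m,(275,200)); c=contour(m); print('z',np.median(C[m>0][:,2]),rect(onplane('wrist',c,.064,o)))
print('clip/tab', C[186:194:2,124].round(3), C[102,125].round(4))
cv2.imwrite('pics/w9c.png',cv2.resize(p[80:270,90:330],None,fx=3.3,fy=3.3,interpolation=cv2.INTER_CUBIC))
```

```text
z 0.06387052184406664 (array([0.641 , 0.1203]), array([ 43.8, 109.9]), np.float32(106.14015))
clip/tab [[0.497 0.097 0.06 ]
 [0.498 0.096 0.061]
 [0.502 0.097 0.069]
 [0.504 0.096 0.072]] [0.5203 0.178  0.123 ]
```

View pics/w9c.png

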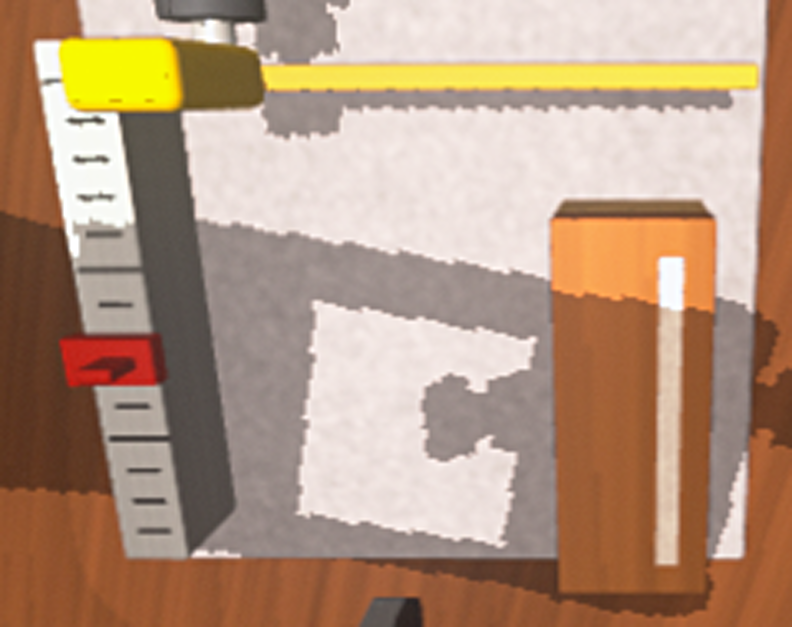

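Run:
```python
from rel import *
o,T,C,hs,p=rel('w9')
org=np.array([.5877,.1247]); a=np.radians(16.1); G=np.array([[np.cos(a),np.sin(a)],[-np.sin(a),np.cos(a)]])
Cg=np.dstack([(C[...,:2]-org)@G.T*1000,C[...,2]*1000])
H,S=hs[...,0],hs[...,1]
red=((H<6)|(H>174))&(S>170)&(np.mgrid[0:420,0:560][1]<150)&(np.mgrid[0:420,0:560][0]<230)
X=Cg[red]; print(len(X)); 
for r in X[X[:,2]>64].round(1): print(r,end=' ')
print('\nsleeve collar max z',Cg[30:88,130:175,2].max(), 'tab',Cg[98:108:3,112:146:6].reshape(-1,3).round(1).tolist())
print('ptr',Cg[103,180:320:20].round(1).tolist())
go([.5203,.1781,.18],106.1)
```

```text
400
[-98.2  -3.3  64.1] [-96.9  -3.1  64.8] [-96.   -3.1  64.7] [-94.8  -3.   65.1] [-94.1  -3.1  64.8] [-93.1  -3.1  65. ] [-92.   -3.   65.2] [-91.6  -3.2  64.3] [-90.1  -2.9  65.4] [-89.6  -3.2  64.5] [-98.   -3.2  67.9] [-96.6  -3.   68.7] [-95.4  -2.8  69.2] [-94.8  -3.   68.6] [-94.1  -3.1  68.4] [-92.7  -2.9  69.1] [-92.3  -3.1  68.2] [-91.5  -3.1  68.1] [-90.   -2.8  69.2] [-89.2  -2.9  69. ] [ 48.9  65.8 321.4] [-98.6  -3.5  70.2] [-96.9  -3.1  71.7] [-96.1  -3.2  71.4] [-95.   -3.1  71.7] [-94.7  -3.4  70.7] [-92.6  -2.8  72.8] [-91.6  -2.7  73.1] [-91.5  -3.1  71.7] [-90.8  -3.2  71.3] [-89.5  -3.   71.9] [-89.1  -3.3  71.1] [-88.7  -3.5  70.1] [-97.4  -3.3  74.1] [-97.6  -3.9  72.2] [-96.   -3.5  73.4] [-94.6  -3.3  74.2] [-94.8  -3.8  72.4] [-93.3  -3.5  73.4] [-92.4  -3.5  73.4] [-91.9  -3.7  72.7] [-90.8  -3.6  73.1] [-90.1  -3.7  72.8] [-89.2  -3.7  72.9] [-98.4  -4.7  72.6] [-97.   -4.4  73.6] [-95.7  -4.2  74.2] [-95.1  -4.4  73.7] [-93.7  -4.1  74.7] [-93.1  -4.3  74. ] [-92.5  -4.4  73.7] [-92.1  -4.6  72.8] [-91.   -4.5  73.1] [-88.9  -3.9  75.1] [-89.5  -4.7  72
[... 777 characters left out ...]
5, 124.7], [-42.2, 70.4, 124.3], [-39.5, 70.5, 121.8], [-58.8, 68.8, 122.9], [-54.7, 68.7, 123.1], [-50.7, 68.7, 123.3], [-46.9, 68.7, 123.3], [-42.8, 68.6, 123.6], [-39.2, 68.6, 123.0], [-58.7, 67.0, 123.6], [-54.4, 66.9, 124.3], [-50.5, 66.9, 124.4], [-46.8, 66.9, 123.9], [-43.4, 66.8, 123.0], [-39.5, 66.8, 123.0]]
ptr [[-30.0, 69.9, 75.2], [-14.1, 69.8, 75.5], [1.6, 69.8, 75.3], [17.5, 69.7, 75.7], [33.2, 69.7, 76.1], [48.9, 69.7, 75.8], [64.6, 69.8, 74.8]]
t 9.42 pos [0.6397 0.1204 0.1796] F [ 0.   1.1 -0.4] M [ 0.02  0.01 -0.01] w 0.0642 q [ 0.08  0.32  1.59 -0.01  1.24 -0.2 ]
 xyaw 16.14 zyaw 106.15 y [-0.0018 -0.0093 -1.    ]
 shift [-0.0986 -0.0007  0.0887] roll -1.57 deg world 89.96
```

Call:
{"name": "step_arm", "arguments": {
  "plan": [-0.03,0,0.03,-0.12,0.6,-0.06,0,0.06,-0.24,0.6,-0.098,0,0.088,-0.36,0.6,-0.098,0,0.088,-0.48,0.6,-0.098,0,0.088,-0.6,0.6,-0.098,0,0.088,-0.72,0.6,-0.098,0,0.088,-0.84,0.6,-0.098,0,0.088,-0.96,0.6]
}}

```text
time_s: 10.08
tool_pos: [0.52, 0.1776, 0.1779]
orientation: [0.576, 0.41, -0.416, -0.572]
contact_force: [0.2, 0.3, -0.2]
grip_width: 0.0514
```

Run:
```python
from rel import *
go([.5203,.1781,.18],106.1)
```

```text
t 10.08 pos [0.52   0.1776 0.1779] F [ 0.2  0.3 -0.2] M [-0.    0.04  0.04] w 0.0514 q [ 0.21  0.11  1.84 -0.01  1.2  -1.04]
 xyaw 71.51 zyaw 161.51 y [-0.0041 -0.0099 -0.9999]
 shift [ 0.0005 -0.0021 -0.0001] roll -0.6037 deg world 34.59
```

Call:
{"name": "step_arm", "arguments": {
  "plan": [0,-0.002,0,-0.12,0.5,0,-0.002,0,-0.24,0.5,0,-0.002,0,-0.36,0.5,0,-0.002,0,-0.48,0.5,0,-0.002,0,-0.6,0.5,0,-0.002,0,-0.604,0.5,0,-0.002,0,-0.604,0.5,0,-0.002,0,-0.604,0.5]
}}

```text
time_s: 10.75
tool_pos: [0.5196, 0.1775, 0.1792]
orientation: [-0.426, -0.561, 0.569, 0.425]
contact_force: [-0.8, -0.0, 0.6]
grip_width: 0.0428
```

Run:
```python
from rel import *
for i in range(4): viewer.camera('side')
s,_=viewer.camera('side'); cv2.imwrite('pics/side1.png',s)
o,p,d=snap('w10')
go([.5203,.1781,.09],106.1)
```

```text
t 11.05 pos [0.5201 0.1776 0.18  ] F [ 0.  -0.  -0.6] M [0.   0.   0.02] w 0.0428 q [ 0.21  0.11  1.83 -0.01  1.2  -1.64]
 xyaw 106.09 zyaw -163.91 y [-0.0041 -0.0098 -0.9999]
 shift [ 0.0011  0.0899 -0.001 ] roll -0.0002 deg world 0.01
```

View pics/w10.png

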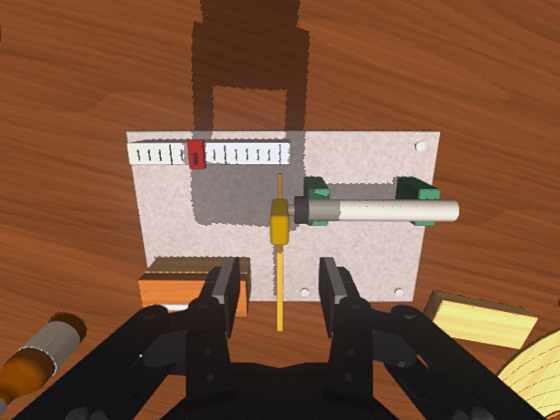

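Run:
```python
from rel import *
o,T,C,hs,p=rel('w10')
m=(C[...,2]>.116)&(C[...,2]<.132)&(hs[...,0]>18)&(hs[...,0]<36); m[:180]=0;m[260:]=0;m[:,:250]=0;m[:,310:]=0
t=T[m]; print('tab tool x',np.percentile(t[:,0],[2,98]),'z',np.percentile(t[:,2],[2,98]))
print('tab world',C[m].mean(0))
for u in range(285,325,4): print(u,T[209,u].round(4),C[209,u,2].round(4))
```

```text
tab tool x [-0.00510435  0.00733103] z [-0.01051515  0.01142476]
tab world [0.51807051 0.17742844 0.12326279]
285 [0.0054 0.0728 0.0109] 0.1071
289 [0.0096 0.1022 0.0011] 0.0777
293 [0.013  0.1016 0.0013] 0.0782
297 [0.016  0.0943 0.0037] 0.0855
301 [0.0195 0.0948 0.0036] 0.0849
305 [0.0228 0.0944 0.0037] 0.0853
309 [0.0265 0.0974 0.0027] 0.0823
313 [0.03   0.0978 0.0026] 0.0819
317 [0.0334 0.0973 0.0027] 0.0823
321 [0.0368 0.0969 0.0029] 0.0827
```

View pics/side1.png

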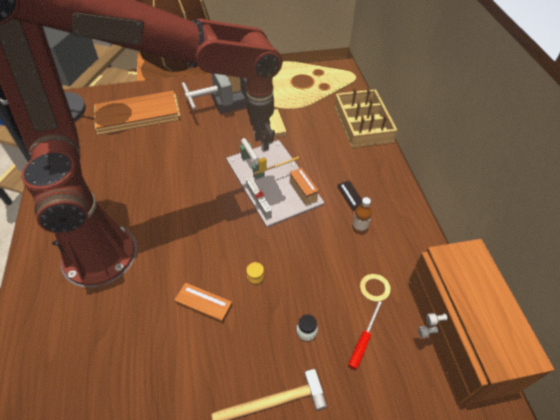

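Call:
{"name": "step_arm", "arguments": {
  "plan": [0.001,0.03,0,0,0.5,0.001,0.06,0,0,0.5,0.001,0.08,0,0,0.5,0.001,0.086,0,0,0.5,0.001,0.086,0,0,0.5,0.001,0.086,0,0,0.5,0.001,0.086,0,0,0.5,0.001,0.086,0,0,0.5]
}}

```text
time_s: 11.72
tool_pos: [0.5212, 0.1782, 0.0961]
orientation: [-0.427, -0.562, 0.568, 0.423]
contact_force: [0.5, -0.6, 0.0]
grip_width: 0.0426
```

Run:
```python
from rel import *
for i in range(3): viewer.camera('side')
o,p,d=snap('w11')
status()
```

```text
t 11.92 pos [0.5202 0.1779 0.095 ] F [ 0.2  0.2 -1. ] M [-0.05  0.    0.02] w 0.0427 q [ 0.21  0.22  1.89 -0.01  1.04 -1.64]
 xyaw 106.09 zyaw -163.92 y [-0.0022 -0.0094 -1.    ]
```

View pics/w11.png

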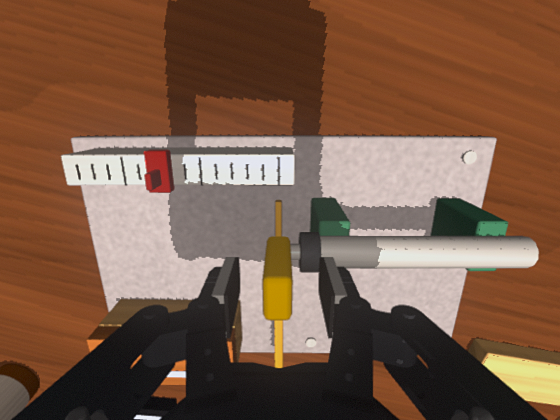

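Tab is centred between the fingers (column about 278). Close.

Call:
{"name": "step_arm", "arguments": {
  "plan": [0,0.001,0,0,0,0,0.001,0,0,0,0,0.001,0,0,0,0,0.001,0,0,0,0,0.001,0,0,0,0,0.001,0,0,0],
  "force": 50
}}

```text
time_s: 12.42
tool_pos: [0.5205, 0.1772, 0.0944]
orientation: [-0.427, -0.562, 0.568, 0.423]
contact_force: [-0.2, -5.4, 4.2]
grip_width: 0.0131
```

Run:
```python
from rel import *
status()
```

```text
t 12.42 pos [0.5205 0.1772 0.0944] F [-0.2 -5.4  4.2] M [-0.35  0.08  0.05] w 0.0131 q [ 0.21  0.22  1.89 -0.01  1.04 -1.64]
 xyaw 106.08 zyaw -163.92 y [-0.0018 -0.0104 -0.9999]
```

Call:
{"name": "step_arm", "arguments": {
  "plan": [-0.008,0,0,0,0,-0.016,0,0,0,0,-0.024,0,0,0,0,-0.032,0,0,0,0,-0.04,0,0,0,0,-0.046,0,0,0,0,-0.05,0,0,0,0,-0.05,0,0,0,0]
}}

```text
time_s: 13.08
tool_pos: [0.5343, 0.1294, 0.0944]
orientation: [-0.427, -0.562, 0.567, 0.425]
contact_force: [0.6, 6.2, -0.0]
grip_width: 0.0133
```

Run:
```python
from rel import *
for i in range(3): viewer.camera('side')
o,p,d=snap('w12')
status()
```

```text
t 13.28 pos [0.5341 0.13   0.0944] F [ 0.   4.2 -0.3] M [1.18 0.11 0.1 ] w 0.0134 q [ 0.12  0.22  1.89 -0.01  1.03 -1.73]
 xyaw 106.03 zyaw -163.97 y [-0.0023 -0.0077 -1.    ]
```

View pics/w12.png

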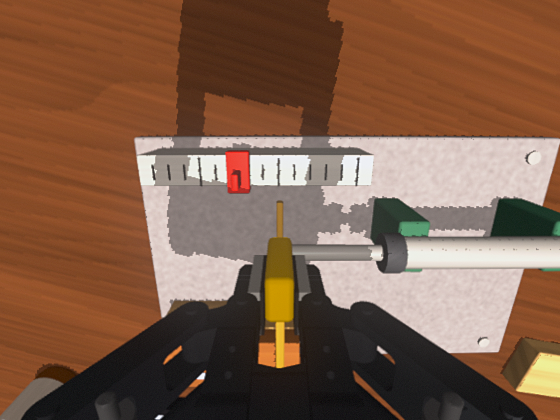

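```bash
cat > tc.py <<'E'
from rel import *
def tc(n):
    o,T,C,hs,p=rel(n)
    a=np.radians(16.1); G=np.array([[np.cos(a),np.sin(a)],[-np.sin(a),np.cos(a)]]); org=np.array([.5877,.1247])
    g=lambda P:(np.asarray(P)[...,:2]-org)@G.T*1000
    H,S,V=hs[...,0],hs[...,1],hs[...,2]
    yy,xx=np.mgrid[0:420,0:560]
    yel=(H>16)&(H<32)&(S>110)&(V>90)&(yy>192)&(yy<232)&(abs(xx-280)<25)
    t=[]
    for v in range(200,232,2):
        c=np.nonzero(yel[v])[0]
        if 2<len(c)<12: t.append(((c.min()+c.max())/2,v))
    print('tail px',t[:3],t[-1]); P=onplane('wrist',t,.076,o); print('tail g',g(P).round(2)[::3].tolist())
    ty=np.median(g(P)[:,1])
    red=((H<7)|(H>173))&(S>150)&(yy>130)&(yy<220)&(xx<340)
    Cr=C[red]; hi=(Cr[:,2]>.0715)&(Cr[:,2]<.077); gr=g(Cr)
    print('red px',xx[red].min(),xx[red].max(),yy[red].min(),yy[red].max(),'blade-top n',hi.sum(),'gy pct',np.percentile(gr[hi,1],[2,50,98]),'gx',np.percentile(gr[hi,0],[2,98]))
    gm=(np.percentile(gr[hi,1],2)+np.percentile(gr[hi,1],98))/2
    # rays: contour of blade-top pixels onto z .074
    px=np.c_[xx[red][hi],yy[red][hi]]; Q=g(onplane('wrist',px,.074,o)); print('ray gy',np.percentile(Q[:,1],[2,50,98]))
    print('tail-clip',ty-gm, ty-np.percentile(Q[:,1],[2,98]).mean()); return o
E
python3 - <<'E'
from tc import *
tc('w12')
p=cv2.imread('pics/w12.png'); cv2.imwrite('pics/w12c.png',cv2.resize(p[140:240,210:310],None,fx=6,fy=6,interpolation=cv2.INTER_CUBIC))
E
```

```text
tail px [(np.float64(279.5), 202), (np.float64(279.5), 204), (np.float64(279.5), 206)] (np.float64(279.5), 230)
tail g [[-83.34, 20.76], [-79.74, 20.76], [-76.09, 20.76], [-72.39, 20.76], [-68.63, 20.76]]
red px 225 249 151 192 blade-top n 121 gy pct [-7.16604478 -5.05582711 -3.3135421 ] gx [-99.06049924 -89.77787887]
ray gy [-7.04939645 -5.07421664 -3.19636058]
tail-clip 25.99777279732116 25.88085787132603
```

View pics/w12c.png

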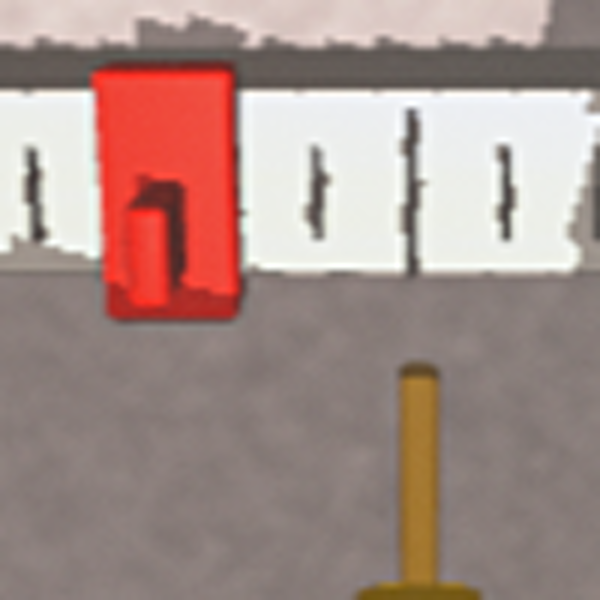

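Call:
{"name": "step_arm", "arguments": {
  "plan": [-0.006,0,0,0,0,-0.012,0,0,0,0,-0.018,0,0,0,0,-0.023,0,0,0,0,-0.0255,0,0,0,0,-0.0255,0,0,0,0,-0.0255,0,0,0,0,-0.0255,0,0,0,0]
}}

```text
time_s: 13.95
tool_pos: [0.5409, 0.1066, 0.0944]
orientation: [-0.426, -0.563, 0.567, 0.425]
contact_force: [-0.4, 6.8, 1.2]
grip_width: 0.0132
```

Run:
```python
from tc import *
for i in range(8): viewer.camera('side')
snap('w13'); tc('w13')
p=cv2.imread('pics/w13.png'); cv2.imwrite('pics/w13c.png',cv2.resize(p[140:240,210:350],None,fx=5,fy=5,interpolation=cv2.INTER_CUBIC))
status()
```

```text
tail px [(np.float64(279.0), 202), (np.float64(279.5), 204), (np.float64(279.5), 206)] (np.float64(279.5), 230)
tail g [[-83.3, -3.63], [-79.7, -3.34], [-76.04, -3.34], [-72.34, -3.34], [-68.59, -3.35]]
red px 265 288 151 192 blade-top n 119 gy pct [-7.04460236 -5.32250696 -3.62045443] gx [-98.98184355 -89.75855915]
ray gy [-7.03808581 -5.32015216 -3.61862151]
tail-clip 1.989100700525304 1.9849259682671185
t 14.4 pos [0.5409 0.1067 0.0944] F [-2.   6.9  1.6] M [1.14 0.19 0.08] w 0.0128 q [ 0.07  0.22  1.89 -0.    1.04 -1.78]
 xyaw 106.0 zyaw -164.0 y [-0.003  -0.0045 -1.    ]
```

View pics/w13c.png

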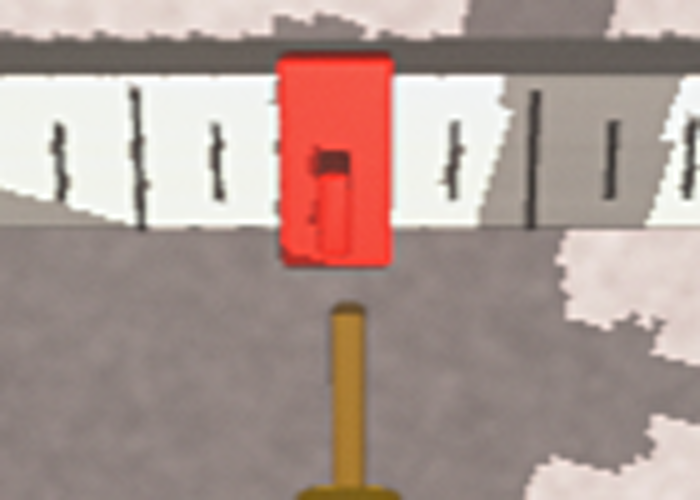

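Call:
{"name": "step_arm", "arguments": {
  "plan": [-0.002,0,0,0,0,-0.0032,0,0,0,0,-0.0032,0,0,0,0,-0.0032,0,0,0,0,-0.0032,0,0,0,0,-0.0032,0,0,0,0]
}}

```text
time_s: 14.9
tool_pos: [0.5415, 0.1047, 0.0944]
orientation: [-0.425, -0.563, 0.566, 0.426]
contact_force: [-0.9, 6.8, 2.5]
grip_width: 0.013
```

Run:
```python
from tc import *
for i in range(10): viewer.camera('side')
snap('w14'); tc('w14')
p=cv2.imread('pics/w14.png'); cv2.imwrite('pics/w14c.png',cv2.resize(p[140:240,210:350],None,fx=5,fy=5,interpolation=cv2.INTER_CUBIC))
status()
```

```text
tail px [(np.float64(279.5), 202), (np.float64(279.0), 204), (np.float64(279.0), 206)] (np.float64(279.0), 230)
tail g [[-83.32, -5.34], [-79.72, -5.63], [-76.07, -5.63], [-72.37, -5.63], [-68.61, -5.34]]
red px 269 291 150 192 blade-top n 120 gy pct [-7.3345985  -5.6114413  -3.90300385] gx [-99.04989471 -89.91951679]
ray gy [-7.31985238 -5.61125957 -3.90810171]
tail-clip -0.010687029051788421 -0.01551115551015414
t 15.45 pos [0.5415 0.1047 0.0944] F [-1.5  6.3  3. ] M [0.94 0.24 0.15] w 0.0133 q [ 0.06  0.22  1.89 -0.    1.04 -1.78]
 xyaw 105.99 zyaw -164.01 y [-0.0036 -0.0019 -1.    ]
```

View pics/w14c.png

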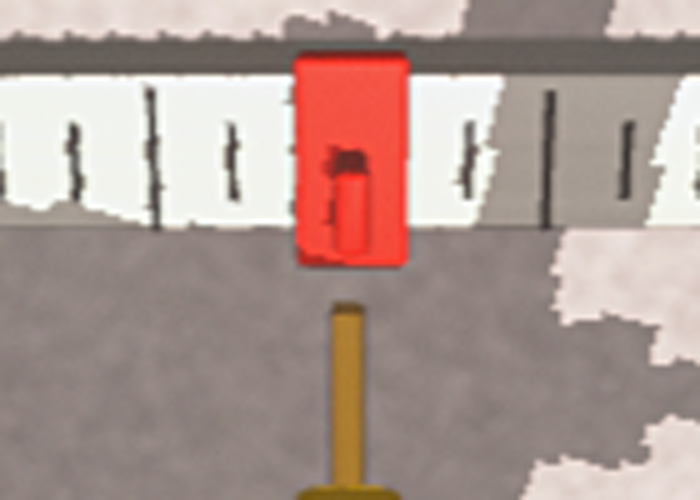

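Run:
```python
from tc import *
o,T,C,hs,p=rel('w14')
for v in (176,180,184,188): print(v,[(u,tuple(int(x) for x in p[v,u]),round(float(C[v,u,2])*1000,1)) for u in range(272,290)])
print([(u,tuple(int(x) for x in p[212,u])) for u in range(272,287)])
P=proj('wrist',onplane('wrist',[(279.25,212)],.076,o),o)
```

```text
176 [(272, (62, 76, 245), 60.0), (273, (64, 78, 245), 59.5), (274, (65, 78, 248), 60.5), (275, (62, 78, 248), 59.1), (276, (57, 68, 224), 73.4), (277, (43, 55, 232), 73.8), (278, (50, 61, 250), 73.2), (279, (58, 73, 249), 75.0), (280, (62, 76, 248), 72.7), (281, (69, 85, 249), 75.4), (282, (58, 72, 249), 74.3), (283, (47, 57, 223), 73.0), (284, (59, 72, 229), 59.8), (285, (66, 82, 246), 59.4), (286, (62, 79, 245), 60.0), (287, (65, 80, 245), 59.5), (288, (62, 77, 244), 59.8), (289, (58, 74, 245), 60.3)]
180 [(272, (63, 78, 245), 59.8), (273, (62, 77, 246), 60.3), (274, (60, 76, 247), 61.1), (275, (51, 64, 226), 60.2), (276, (42, 48, 165), 72.2), (277, (39, 48, 222), 73.7), (278, (48, 60, 246), 74.6), (279, (54, 68, 245), 72.9), (280, (61, 77, 245), 73.8), (281, (63, 80, 246), 73.7), (282, (51, 64, 246), 73.8), (283, (44, 55, 221), 59.2), (284, (58, 69, 228), 59.9), (285, (63, 76, 245), 60.2), (286, (66, 79, 246), 59.8), (287, (64, 76, 245), 60.6), (288, (63, 77, 245), 60.8), (289, (59, 73, 245), 60.6)]
184 [(272, (62, 74, 245), 59.9), (273, (59, 75, 245), 60.3), (274, (50, 62, 227), 
[... 589 characters left out ...]
4), 73.0), (278, (47, 61, 245), 75.1), (279, (52, 67, 245), 75.5), (280, (49, 65, 245), 74.1), (281, (51, 65, 245), 73.4), (282, (41, 54, 244), 73.7), (283, (42, 51, 219), 60.7), (284, (56, 67, 229), 60.4), (285, (59, 73, 245), 59.1), (286, (57, 73, 245), 59.5), (287, (59, 75, 245), 59.2), (288, (58, 73, 245), 59.3), (289, (60, 74, 247), 60.0)]
[(272, (131, 134, 148)), (273, (131, 136, 147)), (274, (130, 133, 145)), (275, (118, 120, 133)), (276, (78, 111, 143)), (277, (49, 122, 167)), (278, (51, 125, 173)), (279, (52, 126, 173)), (280, (49, 126, 173)), (281, (50, 121, 165)), (282, (69, 103, 132)), (283, (111, 115, 130)), (284, (129, 131, 143)), (285, (129, 132, 146)), (286, (131, 134, 147))]
```

Run:
```python
from tc import *
for n in('scene','side'):
    p,d=viewer.camera(n); cv2.imwrite(f'pics/{n}9.png',p)
    x0,y0=(265,125) if n=='scene' else (220,130)
    cv2.imwrite(f'pics/{n}9c.png',cv2.resize(p[y0:y0+100,x0:x0+110],None,fx=6,fy=6,interpolation=cv2.INTER_CUBIC))
    hs=cv2.cvtColor(p,cv2.COLOR_BGR2HSV).astype(int)
    u,v=proj(n,[[.637,.130,.064]])[0].astype(int)
    C=cloud(n,d); m=((C[...,2]>.057)&(C[...,2]<.071)&(np.linalg.norm(C[...,:2]-[.641,.119],axis=2)<.08)).astype(np.uint8)
    try: m=blob(m,(u,v)); print(n,rect(onplane(n,contour(m),.064)))
    except Exception as e: print(n,'x',C[v,u])
```

```text
scene (array([0.6395, 0.1119]), array([ 48.9, 116.7]), np.float32(106.27245))
side (array([0.6439, 0.0998]), array([47.5, 79.4]), np.float32(106.65308))
```

View pics/scene9c.png

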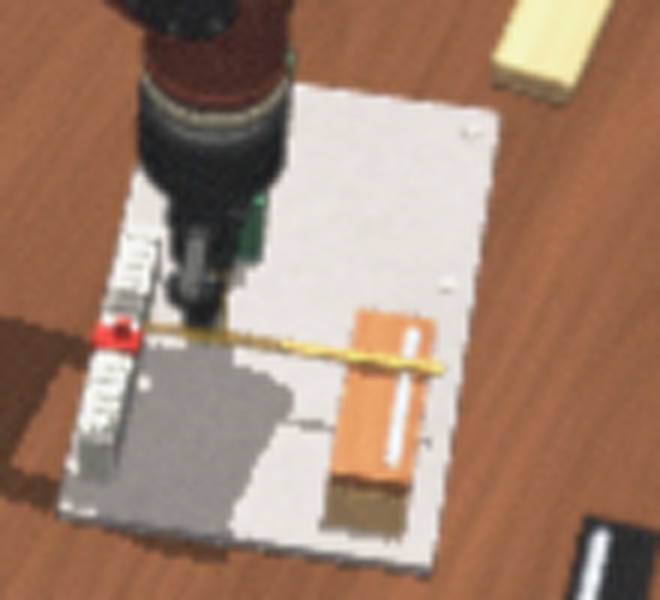

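View pics/side9c.png

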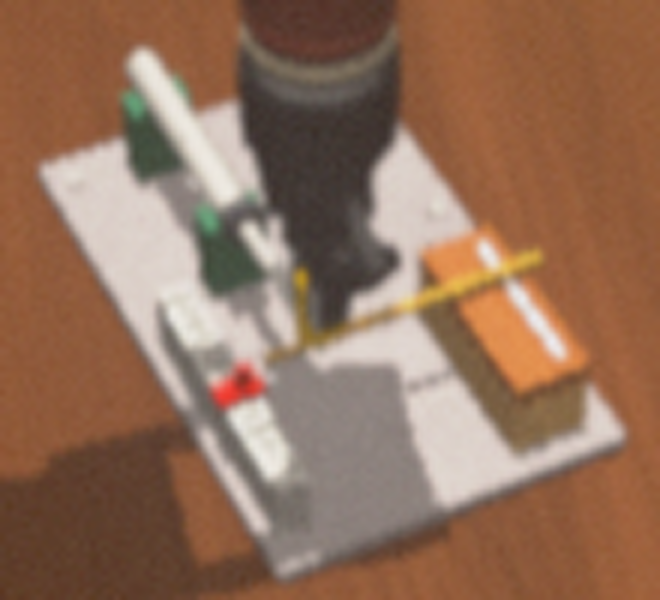

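Run:
```python
from tc import *
status(); print(bot.job_done())
```

```text
t 15.55 pos [0.5415 0.1047 0.0944] F [-2.   6.4  1.9] M [1.05 0.21 0.13] w 0.0132 q [ 0.06  0.22  1.89 -0.    1.04 -1.78]
 xyaw 106.0 zyaw -164.0 y [-0.0037 -0.0019 -1.    ]
the job is handed in; nothing more can be done
None
```

I laid the smaller brown blank on the pale block and let go of it. I then pulled the rod out about 75 mm by its yellow tab, and handed in at 15.55 s still holding it (50 N grip set, about 6.5 N of pull on the wrist).

**Blank:** just before lowering, its edges matched the block's to about 0.3 mm. After release its top measured 63.9 mm up. Its centre then read about 1 mm from the block's in gauge y, within the scatter of the measurements. The last scene and side pictures show it flush. My last automatic size check there didn't count: the depth masks also took in the pointer, which lies across the blank, so they read too large or cut short.

**Pointer and clip:** one measure put the tail on the clip's middle (−0.01 mm), and a column-by-column look at the same picture gave about 0.2 mm. The clip looks unmoved in the final scene picture. Its position read within 0.5 mm of its earlier value, which is within measurement scatter.

**Other things on the bench:** I touched none of them.

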